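# Shut the air cock and sweep the metal offcuts off the engraving plate

## Robot

A 6-joint arm with a two-finger parallel gripper is mounted at the origin on the work surface. World frame = base frame: x ahead of the robot, y to its left, z up, the work surface at z = 0. Lengths are in mm, angles in rad, forces in N, time in s.
With the tool pointing down it reaches from about 150 to 775 mm from the base axis. Payload 6.1 kg.
Tool frame: the origin (TCP) lies at the very end of the fingers, on their centre line; the grasp point (between the pads) lies manip.grasp_offset behind it (manip.grasp_offset is the distance from the TCP to the grasp point, in mm); x points along the fingers, y is the direction in which the jaws open and shut, and the axes are right-handed (so a half turn about x gives the same grasp; the last joint's range is limited). The gripper opens to 85 mm and grips with 20 to 120 N. Pads are 22 mm wide; open, the fingers measure 114 mm over their backs; the gripper's body (76 mm by 85 mm) begins 54 mm behind the grasp point. The pads swing forward as they close: fully open they stand 13 mm farther back than shut.
Start: joints at [-1.176, 0.126, -0.04, 1.405, 0, 1.571], TCP at [201.919, -484.6, 231.295] pointing down, gripper open.
Joint ranges: [-2.72, 2.72], [-0.95, 1.95], [-1.27, 1.35], [-1.78, 2.02], [-1.46, 1.47], [-3.14, 3.14]. Speed limits (rad/s): [2.39, 2.39, 3.01, 3.14, 3.14, 3.14].

## Interface

Orientations are given as [roll, pitch, yaw] about the fixed x, y, z axes, in that order (R = Rz(yaw) Ry(pitch) Rx(roll)).
In Python, from bench import manip gives the robot as it stands.
- The arm moves only by the tool jog_arm, never from a script. Its argument "plan" is a list of rows, each an object of numbers: "ax", "ay", "az": the turn, a rotation vector about the tool's x, y, z in rad; "dx", "dy", "dz": the shift along the tool's x, y, z in m; "fingers": the finger opening in m, from 0 to 0.0854. In form: [{"ax": .., "ay": .., "az": .., "dx": .., "dy": .., "dz": .., "fingers": ..}, ...]. A call has 1 to 12 rows; each row is the pose to reach, as a shift and turn from the pose measured when the call began, along the tool's axes at that moment; what a row does not reach only later rows make up. A row lasts 1/8 s, in which the tool goes at most 62.5 mm and 10.7 degrees, less where a joint would pass 70% of its speed; a pose out of reach is approached as far as the arm can. A call with a gripper value outside its range is refused whole. The fingers move at their own pace and stop on an object; the grip force is fixed at half the most. Time passes only in rows, so rows that repeat a pose let the fingers close. It gives the time, the measured TCP pose, the force and the opening at its end, in the units of the state.
- manip.get_obs(): the state, without advancing time (a new reading comes with each control period).
- manip.capture(name): name is "scene" or "top" or "wrist"; returns a dict with "pixels" (420x560x3 uint8, blue, green, red), "z_map" (420x560 float32, mm along the optical axis (not along the pixel's ray), 0 where there is no reading), "mtx" (3x3 intrinsics, pixels), "k1" (the pictures are not rectified: a ray, as slopes to the right and down, at radius r is drawn at 1 + k1 r^2 times it, then the intrinsics apply), "R" (3x3) and "t" (3): a world point X has camera coordinates R X + t. Camera axes: x right, y down, z forward; pixel columns grow to the right and rows downward; lengths in mm; the calibration is good to about 2 mm. A picture is of the moment at which its call begins.
- manip.hand_in(): hands the job in, once; it reports no verdict.
The state is a dict: "time": time; "joint_pos": joint angles; "qvel": joint speeds; "tau": joint torques, N m; "position": TCP position; "tcp_rot": TCP orientation; "wrist_force": force on the tool from outside, world axes, zero at the start; "ft_torque": the same for the moment, N m; "gripper_width": finger opening in mm.
Only numpy, scipy, OpenCV 4.12 (cv2) and the standard library are available. Lean on these libraries where they do the work, as an engineer would, in place of code of your own. Each camera call takes 0.05 s, during which the arm holds its last target.

## Task

Clean down the jeweller's plate: first shut the air cock fully by turning its red lever a quarter turn to its stop, then take the scraper block and sweep all five metal offcuts off the green plate into the black catch tray at its end, never touching the offcuts with the gripper itself. Finally stand the scraper back upright in the middle of its rubber pad, lengthways along the pad as you found it, and let go; leave the other things on the bench where they are.

Things in the scene. Friction and masses are not known exactly. Their poses are not given: they have to be found in the camera images.
- air_lever (a joint): quarter-turn lever of the air cock: 0 = open (lever lies along the pipe, over valve_axis +x), 1.571 = shut, against a hard stop (lever across the pipe, towards valve_axis +y); it turns counter-clockwise from above as it shuts. Light friction (about 2 N at the red grip), stays where left. It starts open or nearly open
- valve_axis (a point): point on the vertical turning axis of the lever, 100 mm above the bench, at mid-height of the lever's red grip. Fixed. x runs along the steel pipe, z up. The red grip is a bar 18 mm wide and 16 mm high that reaches from 23 to 95 mm from this axis. Below it lie a brass valve body (42 mm diameter, centred on the axis, top 71 mm above the bench) and a 20 mm steel pipe (130 mm long, top 60 mm above the bench, ends at x = -65 and 65 mm)
- lever_grip (a point): middle of the lever's red grip, 62 mm from valve_axis; its x axis points outward along the lever
- scraper_mid (a point): centre of the loose scraper block, which stands upright on its pad: 28 mm thick (x), 96 mm wide (y), 82 mm high, this point 41 mm above its underside. Lowest 38 mm: grey and wooden blade block, 96 mm wide, flat vertical faces; above it the orange grip, 72 mm wide (y) and also 28 mm thick, to be grasped from above across the thickness. 0.15 to 0.3 kg
- pad_top (a point): centre of the top of the scraper's black rubber pad, 84 (x) by 150 (y) mm and 6 mm thick, fixed to the bench. The scraper stands along its y
- plate_top (a point): centre of the top of the fixed green plate, 60 mm above the bench; plate 200 mm long (x from -100 to 100) and 150 mm wide between two aluminium side lips 8 mm high and 8 mm wide along y = -75 and y = 75. Both ends are open; at the +x end the plate drops straight into the catch tray
- tray_floor (a point): centre of the inner floor of the fixed black catch tray at the +x end of the plate (157 mm from plate_top in x, 55 mm lower), same axes as the plate; inside 104 (x) by 164 (y) mm, rim 45 mm above this floor and 10 mm below the plate's top
- chip1: brass strip 34 x 20 mm, sawn offcut of metal plate, 8 mm thick, loose on the green plate at the start; origin at the centre of its underside
- chip2: copper disc 28 mm across, sawn offcut of metal plate, 8 mm thick, loose on the green plate at the start; origin at the centre of its underside
- chip3: aluminium L piece 30 x 28 mm, sawn offcut of metal plate, 8 mm thick, loose on the green plate at the start; origin at the centre of its underside
- chip4: copper square 26 mm, sawn offcut of metal plate, 8 mm thick, loose on the green plate at the start; origin at the centre of its underside
- chip5: aluminium rectangle 32 x 24 mm, sawn offcut of metal plate, 8 mm thick, loose on the green plate at the start; origin at the centre of its underside
- bowl: bystander: steel bowl, 110 mm across, 45 mm high; origin under its centre
- mandrel: bystander: dark wooden ring mandrel lying on the bench, 200 mm long along its x, up to 28 mm thick; origin under its middle
- hammer: bystander: hammer lying on the bench, 200 mm long along its x; origin on its underside near the middle
- spray: bystander: white bottle, 56 mm across, 130 mm high; origin under its centre
- cradle: bystander: black handpiece cradle, 110 x 70 mm, 35 mm high; origin under its centre
- parts_tray: bystander: wooden parts tray with four cells, 90 x 120 mm, 30 mm high; origin under its centre

How it is judged:
By the outcome, as a careful person would: the job done as asked, in the order asked, and still so for the second after the job is handed in, with the robot touching nothing.
It also fails if it takes over 72 s, if anything falls off the work surface, if the arm or the gripper's body presses on something with over 40 N, if the wrist force passes 120 N, or if a joint passes its speed limit or range.

## Working session

There is one attempt and no reset: what is moved stays moved. The work goes in short steps, Python scripts to look and compute and a tool call to move; the robot and the scene stay as the last step left them, time stands still between calls to the robot, and variables do not carry over. Pictures are saved under pics/ and viewed, and the job is handed in when it is done.

Besides the shell and the picture viewer there is one more tool, called after ">>>" by a JSON object that holds its "op" and its "data", one argument or row to a line. jog_arm: Moves the arm, as the interface text tells. Its arguments: {"type":"object","properties":{"plan":{"type":"array"}},"required":["plan"]}

```bash
ls; mkdir -p pics; python3 - <<'E'
from bench import manip
import cv2
print(manip.get_obs(), manip.grasp_offset)
for n in ["scene","top"]:
    c=manip.capture(n); cv2.imwrite(f"pics/{n}0.png",c["pixels"])
    print(n,c["mtx"],c["k1"],c["R"],c["t"])
E
```

```text
pics
{'time': 0.0, 'joint_pos': array([-1.17600389e+00,  1.26380638e-01, -4.05886781e-02,  1.40539339e+00,
        2.47634776e-05,  1.57078281e+00]), 'qvel': array([-5.36570864e-05,  9.53093195e-04,  9.58969441e-04, -2.00172567e-04,
       -1.78740149e-04, -7.08939965e-04]), 'tau': array([-6.64914223e-04, -4.35916650e+01,  3.52922666e+01,  1.72165042e-02,
       -2.43248941e-07, -7.65291190e-06]), 'position': array([ 201.77790151, -484.2461393 ,  230.53697854]), 'tcp_rot': array([-1.58661789,  1.56922975,  1.9497807 ]), 'wrist_force': array([0.00765199, 1.57148899, 0.44843218]), 'ft_torque': array([0.02931935, 0.03492082, 0.07479416]), 'gripper_width': 85.37566537355578} 18.700000000000003
scene [[469.10665774   0.         284.07096349]
 [  0.         469.10665774 213.75203154]
 [  0.           0.           1.        ]] -0.10156190516045156 [[ 0.25582287  0.96649255  0.021138  ]
 [ 0.57195746 -0.13369218 -0.80931518]
 [-0.77937111  0.21913137 -0.58699414]] [-165.48433673 -234.11032196 1829.0538516 ]
top [[415.40570009   0.         272.4673436 ]
 [  0.         415.40570009 204.97977158]
 [  0.           0.           1.        ]] -0.047660383412901304 [[ 0.0766418  -0.99705666 -0.00201097]
 [-0.97629687 -0.07463628 -0.20315968]
 [ 0.20241162  0.01753382 -0.97914356]] [  -8.99026295  582.30912121 1082.32138344]
```

View pics/scene0.png

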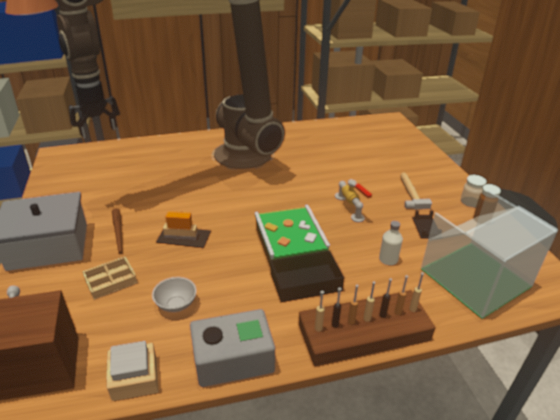

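View pics/top0.png

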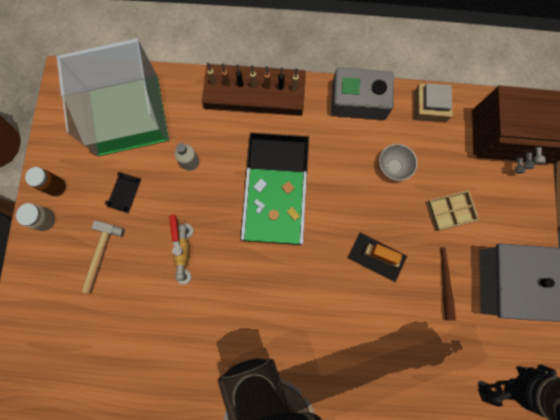

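The top picture shows the plate centred near (275,205) with the tray above it at (278,152). The scraper is near (385,255), and the valve is near (181,250) with its red lever running up to (174,218). Next I measure all of these.

```bash
cat > h.py <<'E'
import numpy as np, cv2
from bench import manip
def cloud(c):
    h,w=c["z_map"].shape
    u,v=np.meshgrid(np.arange(w),np.arange(h))
    p=np.stack([u,v],-1).reshape(-1,1,2).astype(np.float64)
    n=cv2.undistortPoints(p,c["mtx"],np.array([c["k1"],0,0,0.])).reshape(h,w,2)
    z=c["z_map"].astype(float)
    X=np.dstack([n[...,0]*z,n[...,1]*z,z])
    W=(X-c["t"])@c["R"]
    W[z==0]=np.nan
    return W
def proj(c,P):
    r,_=cv2.Rodrigues(c["R"])
    return cv2.projectPoints(np.array(P,float).reshape(-1,1,3),r,c["t"].astype(float),c["mtx"],np.array([c["k1"],0,0,0.]))[0].reshape(-1,2)
E
python3 - <<'E'
from h import *
np.set_printoptions(precision=1,suppress=True)
c=manip.capture("top");W=cloud(c);np.savez("top0.npz",W=W,px=c["pixels"])
hsv=cv2.cvtColor(c["pixels"],cv2.COLOR_BGR2HSV);H,S,V=hsv[...,0],hsv[...,1],hsv[...,2]
def rep(n,m):
    P=W[m];P=P[~np.isnan(P[:,0])]
    xy=P[:,:2].astype(np.float32);r=cv2.minAreaRect(xy)
    print(n,len(P),"med",np.median(P,0),"rect",r,"z",np.percentile(P[:,2],[2,50,98]))
    return P
U,Vv=np.meshgrid(np.arange(560),np.arange(420))
def box(a,b,cc,d): return (U>=a)&(U<cc)&(Vv>=b)&(Vv<d)
rep("bench",box(300,320,340,330))
g=rep("green",box(235,160,315,250)&(H>45)&(H<75)&(S>150)&(abs(W[...,2]-60)<8))
rep("plate+lips",box(235,160,315,250)&(W[...,2]>50))
rep("trayfloor",box(240,125,315,175)&(W[...,2]<30)&(V<60))
rep("trayall",box(240,125,315,175)&(V<60))
rep("red",box(160,205,200,260)&((H<6)|(H>174))&(S>150))
rep("redtop",box(160,205,200,260)&((H<6)|(H>174))&(S>150)&(W[...,2]>100))
rep("valve hi",box(160,205,200,290)&(W[...,2]>30))
rep("orange",box(360,235,410,275)&(W[...,2]>70))
rep("scr",box(345,230,412,285)&(W[...,2]>25))
rep("pad",box(345,230,412,285)&(W[...,2]>3)&(W[...,2]<12)&(V<70))
im=c["pixels"]
cv2.imwrite("pics/c1.png",cv2.resize(im[120:250,230:320],None,fx=4.4,fy=4.4,interpolation=cv2.INTER_CUBIC))
cv2.imwrite("pics/c2.png",np.hstack([cv2.resize(im[205:295,150:210],(400,600),interpolation=cv2.INTER_CUBIC),cv2.resize(im[225:290,345:410],(400,600))]))
E
```

```text
bench 398 med [ 269.4 -117.6    0. ] rect ((269.47991943359375, -118.07530975341797), (24.641456604003906, 107.95073699951172), 4.227434158325195) z [-4.5  0.   4.8]
green 1186 med [625.5  32.3  60.4] rect ((580.9700317382812, 32.248390197753906), (141.10403442382812, 196.78602600097656), 89.84858703613281) z [56.1 60.4 64.8]
plate+lips 4372 med [579.6  31.3  61. ] rect ((600.183349609375, 30.19104766845703), (237.85870361328125, 170.99012756347656), 1.0625044107437134) z [55.6 61.  70.9]
trayfloor 1767 med [749.6  32.3   4.4] rect ((746.3645629882812, 32.28642654418945), (90.97196197509766, 164.77772521972656), 0.29536721110343933) z [-0.8  4.4 25.1]
trayall 2025 med [753.5  33.6   4.9] rect ((739.1336059570312, 33.283634185791016), (105.49825286865234, 168.0236358642578), 0.07635857164859772) z [-0.6  4.9 50.6]
red 172 med [490.8 286.8 107.6] rect ((491.6605529785156, 287.6563720703125), (67.90975952148438, 16.328556060791016), 14.072845458984375) z [ 99.6 107.6 112.3]
redtop 168 med [490.6 287.2 107.6] rect ((491.6605529785156, 287.6563720703125), (67.90975952148438, 16.328556060791016), 14.072845458984375) z [102.3 107.6 112.3]
valve hi 840 med [447.8 274.5  67.2] rect ((444.4427490234375, 274.3941345214844), (170.9101104736328, 40.22835922241211), 7.246023178100586) z [ 49.8  67.2 110.7]
orange 318 med [ 468.2 -274.4   87.6] rect ((468.8668518066406, -276.066650390625), (71.00553131103516, 28.536026000976562), 69.58070373535156) z [72.8 87.6 92.1]
scr 485 med [ 467.9 -268.6   86.1] rect ((469.09869384765625, -275.8966064453125), (95.03717041015625, 29.010440826416016), 70.36518096923828) z [29.5 86.1 92. ]
pad 833 med [ 455.9 -247.3    6.5] rect ((466.7038269042969, -268.16357421875), (146.39791870117188, 79.2646713256836), 67.2597885131836) z [ 3.3  6.5 10.7]
```

View pics/c1.png

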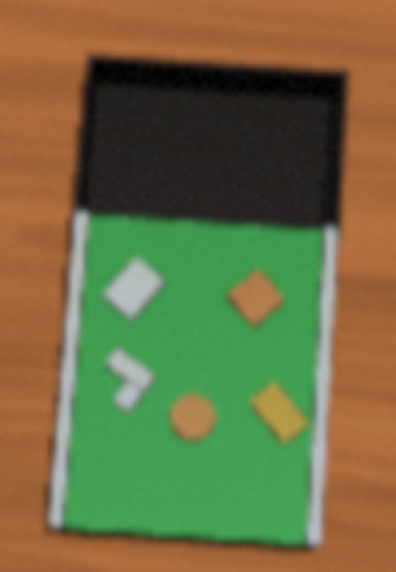

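View pics/c2.png

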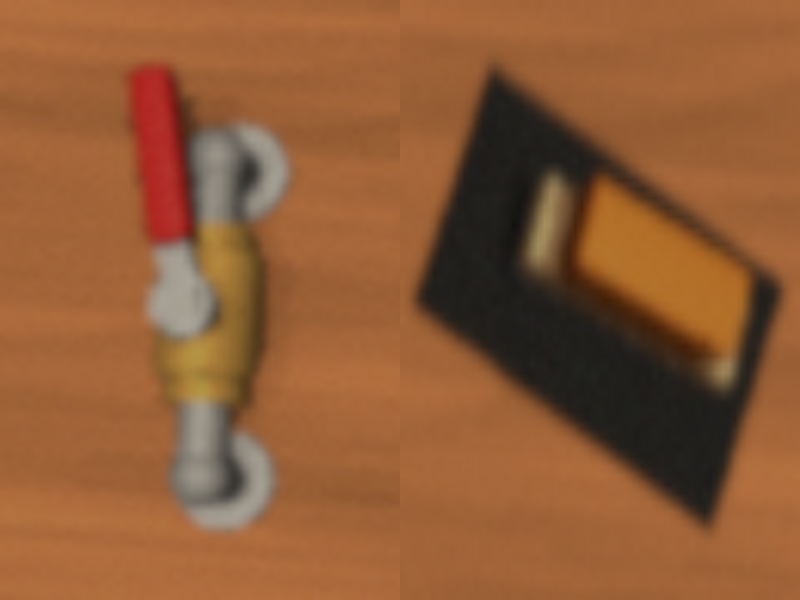

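The crops show the plate corners, the five chips, the lever (about 14° off world x) and the scraper lying along its pad. I'll refine these by intersecting pixel rays with the known plane heights.

```bash
cat >> h.py <<'E'
def toplane(c,px,z):
    px=np.array(px,float).reshape(-1,1,2)
    n=cv2.undistortPoints(px,c["mtx"],np.array([c["k1"],0,0,0.])).reshape(-1,2)
    d=np.c_[n,np.ones(len(n))]@c["R"]; o=-c["R"].T@c["t"]
    return o+d*((z-o[2])/d[:,2])[:,None]
E
python3 - <<'E'
from h import *
np.set_printoptions(precision=1,suppress=True)
from scipy.spatial.transform import Rotation as Ro
for n in ["top","scene"]:
    c=manip.capture(n);W=cloud(c);im=c["pixels"]
    hsv=cv2.cvtColor(im,cv2.COLOR_BGR2HSV);H,S,V=[hsv[...,i].astype(int) for i in range(3)]
    Z=W[...,2]; X=W[...,0];Y=W[...,1]
    def near(x,y,r): return np.hypot(X-x,Y-y)<r
    def rep(nm,m,z):
        m=cv2.morphologyEx(m.astype(np.uint8),cv2.MORPH_OPEN,np.ones((2,2)))
        k,l,st,ce=cv2.connectedComponentsWithStats(m)
        if k<2: print(nm,"none");return
        for i in [1+np.argmax(st[1:,4])]:
            v,u=np.where(l==i);P=toplane(c,np.c_[u,v],z)[:,:2]
            print(n,nm,len(u),"px",ce[i],"mean",P.mean(0),"rect",[np.round(q,1) for q in cv2.minAreaRect(P.astype(np.float32))])
    rep("green",near(581,32,140)&(H>45)&(H<75)&(S>120),60)
    rep("platelips",near(581,32,140)&(Z>45)&(X<690),64)
    rep("pad",near(468,-272,95)&(V<75)&(S<110),6)
    rep("orangetop",near(468,-272,60)&(Z>84)&(H<20)&(S>150),88)
    rep("red",near(490,287,70)&((H<6)|(H>174))&(S>150)&(Z>104),108)
    rep("brassvalve",near(435,273,60)&(H>15)&(H<30)&(S>110)&(Z>40),60)
    rep("tray",near(740,33,110)&(V<70)&(S<110)&(Z<30),5)
    # chips
    ch=near(581,32,130)&(abs(Y-32)<71)&(abs(X-581)<97)&~((H>40)&(H<80)&(S>80))
    k,l,st,ce=cv2.connectedComponentsWithStats(ch.astype(np.uint8))
    for i in range(1,k):
        if st[i,4]>12:
            v,u=np.where(l==i);P=toplane(c,np.c_[u,v],68)[:,:2]
            print(n,"chip",st[i,4],ce[i],P.mean(0),P.min(0),P.max(0),np.median(im[l==i],0))
c=manip.capture("top")
print(toplane(c,[[360.1,232],[407.1,256.4],[395,282.4],[348,257.5]],6))
print("flanges",toplane(c,[[185.7,230.5],[183.3,277]],5))
o=manip.get_obs();print(Ro.from_euler('xyz',o['tcp_rot']).as_matrix())
E
```

```text
top green 3242 px [275.  208.2] mean [573.5  28.1] rect [array([578.4,  28.4]), array([202.4, 145.8]), np.float64(0.4)]
top platelips 4380 px [275.  206.4] mean [577.6  28.4] rect [array([579.6,  28.5]), array([202.3, 166.3]), np.float64(0.4)]
top pad 836 px [373.6 259.4] mean [ 458.2 -259. ] rect [array([ 464.7, -271.3]), array([144.1,  77.1]), np.float64(67.3)]
top orangetop 277 px [388.6 254.6] mean [ 466.1 -279. ] rect [array([ 466.2, -278.7]), array([69.8, 28.2]), np.float64(69.9)]
top red 155 px [174.6 228.6] mean [489.2 284.5] rect [array([489.4, 284.5]), array([68.1, 16. ]), np.float64(14.6)]
top brassvalve 259 px [183.5 253.9] mean [428.9 264. ] rect [array([432.1, 268.5]), array([72.7, 37.8]), np.float64(6.6)]
top tray 1714 px [278.9 154.9] mean [745.2  29.1] rect [array([747. ,  29.6]), array([ 97.4, 167.4]), np.float64(0.5)]
top chip 109 [259.9 185.1] [632.7  74.3] [613.1  57.5] [650.6  90.5] [179. 183. 172.]
top chip 93 [287.6 187.2] [632.5  -2.2] [616.1 -17.5] [650.3  13.3] [ 76. 124. 170.]
top chip 84 [258.7 205.5] [575.4  72.7] [556.9  58.2] [593.   86.6] [167.5 174. 
[... 965 characters left out ...]
] [540.1  17.9] [575.3  47.2] [ 82. 142. 187.]
scene chip 74 [303.6 225. ] [579.7  74.7] [555.5  59. ] [600.7  89.8] [160.5 183.5 175. ]
scene chip 81 [270.6 226.8] [566.  -19.9] [546.3 -39.7] [587.4  -1.3] [ 66. 160. 179.]
scene chip 96 [310.2 237. ] [636.9  76.6] [613.9  58.6] [659.1  95.2] [172.5 190.5 188. ]
scene chip 84 [283.4 241.1] [637.   -0.7] [618.1 -17.3] [655.   16.6] [ 81.  138.5 189.5]
scene chip 786 [286.6 402.5] [1116.2 -120.5] [1091.6 -155.5] [1140.8  -84.5] [ 84.  97. 106.]
[[ 533.1 -218.4    6. ]
 [ 473.5 -353.9    6. ]
 [ 398.6 -321.1    6. ]
 [ 458.1 -186.9    6. ]]
flanges [[499.5 277.8   5. ]
 [368.6 269.3   5. ]]
[[-0.   0.4 -0.9]
 [ 0.  -0.9 -0.4]
 [-1.  -0.  -0. ]]
```

```bash
cat >> h.py <<'E'
from scipy.spatial.transform import Rotation as Ro
def state():
    o=manip.get_obs();R=Ro.from_euler('xyz',o['tcp_rot']).as_matrix()
    return o,R
def go(p,jaw_deg):
    """print row values to world TCP p, tool straight down, jaw (tool y) at jaw_deg"""
    o,R=state(); a=np.radians(jaw_deg)
    y=np.array([np.cos(a),np.sin(a),0]);x=np.array([0,0,-1.]);T=np.c_[x,y,np.cross(x,y)]
    d=R.T@(np.array(p)-o['position'])/1000; r=Ro.from_matrix(R.T@T).as_rotvec()
    print("d",np.round(d,4),"a",np.round(r,4))
def st():
    o,R=state();print("t",round(o['time'],2),"pos",o['position'].round(1),"jaw",round(np.degrees(np.arctan2(R[1,1],R[0,1])),2),"down",R[:,0].round(3),"F",o['wrist_force'].round(1),"w",round(o['gripper_width'],1),"q",o['joint_pos'].round(2))
E
python3 - <<'E'
from h import *
np.set_printoptions(precision=3,suppress=True)
c=manip.capture("wrist");cv2.imwrite("pics/w0.png",c["pixels"])
o,R=state()
C=-c["R"].T@c["t"];print("cam in tool",R.T@(C-o['position']),"axis",R.T@c["R"][2],c["mtx"][0,0])
st()
go([440,-290,260],-20)
E
```

```text
cam in tool [-141.542    0.42   -71.335] axis [ 0.959 -0.     0.283] 344.80006141204535
t 0.35 pos [ 201.9 -484.5  231.1] jaw -67.38 down [-0.  0. -1.] F [-0.1 -0.2 -0.1] w 85.1 q [-1.18  0.13 -0.04  1.41 -0.    1.57]
d [-0.029 -0.088 -0.295] a [-0.827 -0.     0.   ]
```

View pics/w0.png

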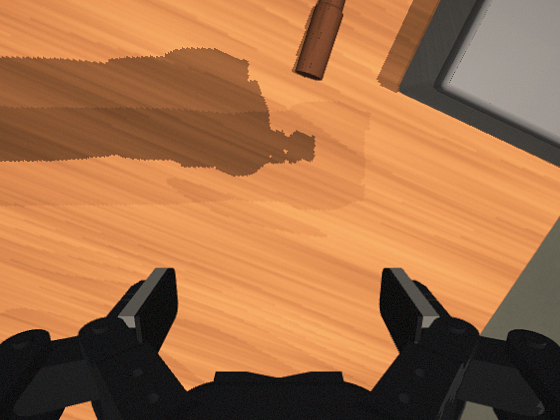

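```bash
python3 -c "
from h import *
go([475,-250,260],-20)"
```

```text
d [-0.0289 -0.1114 -0.3423] a [-8.269e-01 -1.000e-04  4.000e-04]
```

>>> {"op": "jog_arm", "data": {
  "plan": [
    {"dx": -0.029, "dy": -0.111, "dz": -0.342, "ax": -0.827, "fingers": 0.085},
    {"dx": -0.029, "dy": -0.111, "dz": -0.342, "ax": -0.827, "fingers": 0.085},
    {"dx": -0.029, "dy": -0.111, "dz": -0.342, "ax": -0.827, "fingers": 0.085},
    {"dx": -0.029, "dy": -0.111, "dz": -0.342, "ax": -0.827, "fingers": 0.085},
    {"dx": -0.029, "dy": -0.111, "dz": -0.342, "ax": -0.827, "fingers": 0.085},
    {"dx": -0.029, "dy": -0.111, "dz": -0.342, "ax": -0.827, "fingers": 0.085},
    {"dx": -0.029, "dy": -0.111, "dz": -0.342, "ax": -0.827, "fingers": 0.085},
    {"dx": -0.029, "dy": -0.111, "dz": -0.342, "ax": -0.827, "fingers": 0.085},
    {"dx": -0.029, "dy": -0.111, "dz": -0.342, "ax": -0.827, "fingers": 0.085},
    {"dx": -0.029, "dy": -0.111, "dz": -0.342, "ax": -0.827, "fingers": 0.085}
  ]
}}

```text
validation failed for argument at $.pl...
```

```bash
python3 - <<'E'
from h import *
c=manip.capture("wrist");cv2.imwrite("pics/w1.png",c["pixels"]);st()
np.savez("w1.npz",**{k:c[k] for k in c})
E
```

```text
t 0.4 pos [ 201.9 -484.6  231.2] jaw -67.38 down [-0.  0. -1.] F [-0.  -0.4 -0.2] w 85.3 q [-1.18  0.13 -0.04  1.41  0.    1.57]
```

View pics/w1.png

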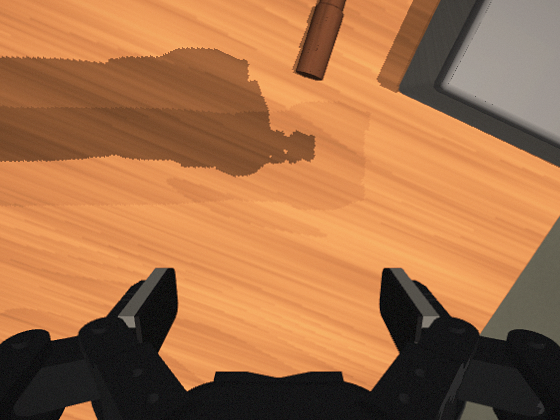

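The move was refused: a row apparently needs all seven fields. I'll resend with every field filled in.

>>> {"op": "jog_arm", "data": {
  "plan": [
    {"ax": -0.827, "ay": 0, "az": 0, "dx": -0.029, "dy": -0.111, "dz": -0.342, "fingers": 0.085},
    {"ax": -0.827, "ay": 0, "az": 0, "dx": -0.029, "dy": -0.111, "dz": -0.342, "fingers": 0.085},
    {"ax": -0.827, "ay": 0, "az": 0, "dx": -0.029, "dy": -0.111, "dz": -0.342, "fingers": 0.085},
    {"ax": -0.827, "ay": 0, "az": 0, "dx": -0.029, "dy": -0.111, "dz": -0.342, "fingers": 0.085},
    {"ax": -0.827, "ay": 0, "az": 0, "dx": -0.029, "dy": -0.111, "dz": -0.342, "fingers": 0.085},
    {"ax": -0.827, "ay": 0, "az": 0, "dx": -0.029, "dy": -0.111, "dz": -0.342, "fingers": 0.085},
    {"ax": -0.827, "ay": 0, "az": 0, "dx": -0.029, "dy": -0.111, "dz": -0.342, "fingers": 0.085},
    {"ax": -0.827, "ay": 0, "az": 0, "dx": -0.029, "dy": -0.111, "dz": -0.342, "fingers": 0.085},
    {"ax": -0.827, "ay": 0, "az": 0, "dx": -0.029, "dy": -0.111, "dz": -0.342, "fingers": 0.085},
    {"ax": -0.827, "ay": 0, "az": 0, "dx": -0.029, "dy": -0.111, "dz": -0.342, "fingers": 0.085}
  ]
}}

```text
time: 1.65
position: [474.1, -251.4, 260.3]
tcp_rot: [-2.386, 1.571, 1.976]
wrist_force: [0.7, 0.1, 0.0]
gripper_width: 85.0
```

```bash
python3 - <<'E'
from h import *
np.set_printoptions(precision=1,suppress=True)
c=manip.capture("wrist");im=c["pixels"];cv2.imwrite("pics/w2.png",im);st()
np.savez("w2.npz",**{k:c[k] for k in c})
W=cloud(c);Z=W[...,2]
hsv=cv2.cvtColor(im,cv2.COLOR_BGR2HSV);H,S,V=[hsv[...,i].astype(int) for i in range(3)]
near=np.hypot(W[...,0]-467,W[...,1]+274)<100
def rep(nm,m,z):
    k,l,s,ce=cv2.connectedComponentsWithStats(m.astype(np.uint8));i=1+np.argmax(s[1:,4])
    v,u=np.where(l==i);P=toplane(c,np.c_[u,v],z)[:,:2]
    print(nm,len(u),"px",ce[i],"z",np.median(Z[l==i]),"rect",[np.round(q,1) for q in cv2.minAreaRect(P.astype(np.float32))])
rep("orangetop",near&(H<20)&(S>150)&(Z>84),88)
rep("pad",near&(V<80)&(Z<14)&(Z>-4),6)
rep("blade",near&(Z>25)&(Z<50),38)
E
```

```text
t 1.7 pos [ 474.2 -251.3  260.3] jaw -20.09 down [-0.  0. -1.] F [-0.4  0.3 -0.8] w 84.8 q [-0.5  0.1  0.1  1.5  0.   1.4]
orangetop 2037 px [282.3 212.3] z 86.99288126414201 rect [array([ 469.2, -275.9]), array([71.2, 27.5]), np.float64(71.4)]
pad 5956 px [276.2 175.4] z 5.12192415058486 rect [array([ 467.6, -268.1]), array([147.7,  82.9]), np.float64(67.1)]
blade 398 px [280.9 163.2] z 42.95933223612799 rect [array([ 482. , -237.8]), array([15.9, 27.7]), np.float64(70.7)]
```

View pics/w2.png

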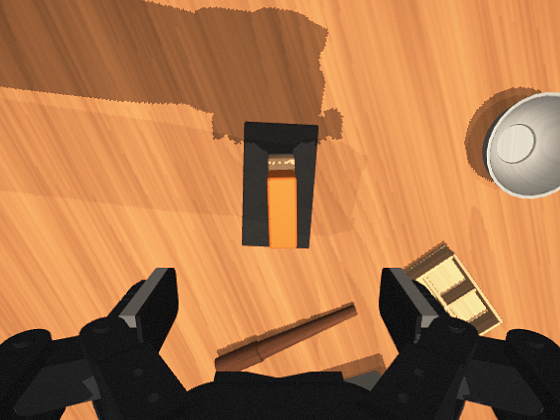

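The wrist view shows the scraper at (282,212) on its pad, offset from the pad centre by about 7 mm along and 4 mm across. Now to the valve.

```bash
python3 -c "
from h import *
go([455,295,250],10)"
```

```text
d [ 0.0104 -0.2057 -0.5065] a [-5.252e-01 -1.000e-04  0.000e+00]
```

>>> {"op": "jog_arm", "data": {
  "plan": [
    {"ax": -0.525, "ay": 0, "az": 0, "dx": 0.01, "dy": -0.206, "dz": -0.506, "fingers": 0.0},
    {"ax": -0.525, "ay": 0, "az": 0, "dx": 0.01, "dy": -0.206, "dz": -0.506, "fingers": 0.0},
    {"ax": -0.525, "ay": 0, "az": 0, "dx": 0.01, "dy": -0.206, "dz": -0.506, "fingers": 0.0},
    {"ax": -0.525, "ay": 0, "az": 0, "dx": 0.01, "dy": -0.206, "dz": -0.506, "fingers": 0.0},
    {"ax": -0.525, "ay": 0, "az": 0, "dx": 0.01, "dy": -0.206, "dz": -0.506, "fingers": 0.0},
    {"ax": -0.525, "ay": 0, "az": 0, "dx": 0.01, "dy": -0.206, "dz": -0.506, "fingers": 0.0},
    {"ax": -0.525, "ay": 0, "az": 0, "dx": 0.01, "dy": -0.206, "dz": -0.506, "fingers": 0.0},
    {"ax": -0.525, "ay": 0, "az": 0, "dx": 0.01, "dy": -0.206, "dz": -0.506, "fingers": 0.0},
    {"ax": -0.525, "ay": 0, "az": 0, "dx": 0.01, "dy": -0.206, "dz": -0.506, "fingers": 0.0},
    {"ax": -0.525, "ay": 0, "az": 0, "dx": 0.01, "dy": -0.206, "dz": -0.506, "fingers": 0.0},
    {"ax": -0.525, "ay": 0, "az": 0, "dx": 0.01, "dy": -0.206, "dz": -0.506, "fingers": 0.0},
    {"ax": -0.525, "ay": 0, "az": 0, "dx": 0.01, "dy": -0.206, "dz": -0.506, "fingers": 0.0}
  ]
}}

```text
time: 3.2
position: [454.9, 293.4, 250.7]
tcp_rot: [1.698, 1.57, 0.299]
wrist_force: [0.0, -0.2, 0.1]
gripper_width: 0.2
```

```bash
cat > valve.py <<'E'
from h import *
import sys
np.set_printoptions(precision=1,suppress=True)
c=manip.capture("wrist");im=c["pixels"];cv2.imwrite(f"pics/{sys.argv[1]}.png",im);st()
W=cloud(c);Z=W[...,2]
hsv=cv2.cvtColor(im,cv2.COLOR_BGR2HSV);H,S,V=[hsv[...,i].astype(int) for i in range(3)]
near=np.hypot(W[...,0]-435,W[...,1]-270)<140
def rep(nm,m,z):
    k,l,s,ce=cv2.connectedComponentsWithStats(m.astype(np.uint8));
    if k<2: print(nm,'none');return
    i=1+np.argmax(s[1:,4])
    v,u=np.where(l==i);P=toplane(c,np.c_[u,v],z)[:,:2]
    print(nm,len(u),"px",ce[i],"z",np.nanmedian(Z[l==i]),"rect",[np.round(q,1) for q in cv2.minAreaRect(P.astype(np.float32))])
rep("redtop",near&((H<6)|(H>174))&(S>140)&(Z>103),108)
rep("brass",near&(H>12)&(H<32)&(S>110)&(Z>40)&(Z<90),65)
rep("pipe",near&(S<80)&(Z>40)&(Z<75)&(V>60),60)
E
python3 valve.py w3
```

```text
t 3.25 pos [454.9 293.4 250.7] jaw 9.87 down [ 0.  0. -1.] F [-0.3  0.3  0.8] w 0.1 q [ 0.6  0.2  0.   1.4 -0.   2. ]
redtop 1537 px [319.7 206.6] z 106.7441337240881 rect [array([490.9, 290.2]), array([69.6, 17.4]), np.float64(13.9)]
brass 1736 px [250.2 190.6] z 64.31598944833081 rect [array([434.4, 277.8]), array([72.1, 40.9]), np.float64(4.1)]
pipe 736 px [199.7 190.7] z 58.1775944227599 rect [array([379.4, 273.9]), array([37.8, 22.6]), np.float64(7.8)]
```

View pics/w3.png

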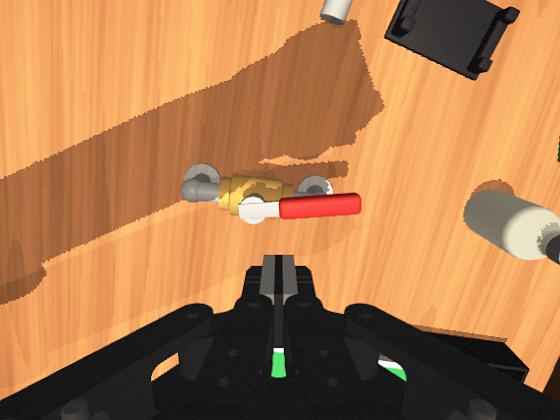

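The valve view has the red grip at (320,207), its axis (lever boss) near (252,210), and the pipe running about 4° off world x. I take the axis to be at (433,274) and the lever at 14°. I'll come down on its -y side.

```bash
python3 -c "
from h import *
go([508.4,262,150],14);go([508.4,262,92],14)"
```

```text
d [0.1008 0.0473 0.0401] a [-0.072  -0.0001 -0.0005]
d [0.1588 0.0473 0.0401] a [-0.072  -0.0001 -0.0005]
```

>>> {"op": "jog_arm", "data": {
  "plan": [
    {"ax": -0.072, "ay": 0, "az": 0, "dx": 0.1, "dy": 0.047, "dz": 0.04, "fingers": 0.0},
    {"ax": -0.072, "ay": 0, "az": 0, "dx": 0.1, "dy": 0.047, "dz": 0.04, "fingers": 0.0},
    {"ax": -0.072, "ay": 0, "az": 0, "dx": 0.1, "dy": 0.047, "dz": 0.04, "fingers": 0.0},
    {"ax": -0.072, "ay": 0, "az": 0, "dx": 0.159, "dy": 0.047, "dz": 0.04, "fingers": 0.0},
    {"ax": -0.072, "ay": 0, "az": 0, "dx": 0.159, "dy": 0.047, "dz": 0.04, "fingers": 0.0},
    {"ax": -0.072, "ay": 0, "az": 0, "dx": 0.159, "dy": 0.047, "dz": 0.04, "fingers": 0.0}
  ]
}}

```text
time: 4.0
position: [509.0, 262.6, 94.6]
tcp_rot: [1.829, 1.567, 0.502]
wrist_force: [-0.1, 1.1, -0.7]
gripper_width: 0.1
```

```bash
python3 - <<'E'
from h import *
st()
A=np.array([433.2,274.2])
for phi in [14,21,28,35,42,49,56,63,70,77,84]:
    a=np.radians(phi);u=np.array([np.cos(a),np.sin(a)]);n=np.array([-u[1],u[0]])
    p=A+70*u-20*n; go([*p,92],phi)
E
```

```text
t 4.0 pos [509.  262.6  94.6] jaw 13.99 down [ 0.003  0.002 -1.   ] F [-0.1  1.1 -0.7] w 0.1 q [ 0.48  0.25 -0.2   1.13  0.    1.8 ]
d [ 0.0026 -0.0007 -0.0096] a [-0.0001 -0.0009 -0.0032]
d [ 0.0026  0.0012 -0.0183] a [-0.1223 -0.0007 -0.0033]
d [ 0.0026  0.002  -0.0271] a [-0.2445 -0.0005 -0.0033]
d [ 0.0026  0.0018 -0.036 ] a [-3.666e-01 -3.000e-04 -3.400e-03]
d [ 0.0026  0.0005 -0.0448] a [-0.4888 -0.     -0.0034]
d [ 0.0026 -0.0019 -0.0534] a [-6.11e-01  2.00e-04 -3.40e-03]
d [ 0.0026 -0.0053 -0.0616] a [-7.332e-01  4.000e-04 -3.400e-03]
d [ 0.0026 -0.0097 -0.0693] a [-8.553e-01  6.000e-04 -3.400e-03]
d [ 0.0026 -0.015  -0.0765] a [-9.775e-01  8.000e-04 -3.400e-03]
d [ 0.0026 -0.0211 -0.0829] a [-1.0997e+00  1.0000e-03 -3.4000e-03]
d [ 0.0026 -0.028  -0.0885] a [-1.2219e+00  1.2000e-03 -3.4000e-03]
```

>>> {"op": "jog_arm", "data": {
  "plan": [
    {"ax": 0, "ay": 0, "az": -0.003, "dx": 0.0026, "dy": -0.001, "dz": -0.01, "fingers": 0.0},
    {"ax": -0.122, "ay": 0, "az": -0.003, "dx": 0.0026, "dy": 0.001, "dz": -0.018, "fingers": 0.0},
    {"ax": -0.245, "ay": 0, "az": -0.003, "dx": 0.0026, "dy": 0.002, "dz": -0.027, "fingers": 0.0},
    {"ax": -0.367, "ay": 0, "az": -0.003, "dx": 0.0026, "dy": 0.002, "dz": -0.036, "fingers": 0.0},
    {"ax": -0.489, "ay": 0, "az": -0.003, "dx": 0.0026, "dy": 0.0, "dz": -0.045, "fingers": 0.0},
    {"ax": -0.611, "ay": 0, "az": -0.003, "dx": 0.0026, "dy": -0.002, "dz": -0.053, "fingers": 0.0},
    {"ax": -0.733, "ay": 0, "az": -0.003, "dx": 0.0026, "dy": -0.005, "dz": -0.062, "fingers": 0.0},
    {"ax": -0.855, "ay": 0, "az": -0.003, "dx": 0.0026, "dy": -0.01, "dz": -0.069, "fingers": 0.0},
    {"ax": -0.978, "ay": 0, "az": -0.003, "dx": 0.0026, "dy": -0.015, "dz": -0.0765, "fingers": 0.0},
    {"ax": -1.1, "ay": 0, "az": -0.003, "dx": 0.0026, "dy": -0.021, "dz": -0.083, "fingers": 0.0},
    {"ax": -1.222, "ay": 0, "az": -0.003, "dx": 0.0026, "dy": -0.028, "dz": -0.0885, "fingers": 0.0},
    {"ax": -1.222, "ay": 0, "az": -0.003, "dx": 0.0026, "dy": -0.028, "dz": -0.0885, "fingers": 0.0}
  ]
}}

```text
time: 5.5
position: [460.7, 343.2, 94.0]
tcp_rot: [0.548, 1.567, 0.443]
wrist_force: [0.3, -0.1, -0.2]
gripper_width: 0.3
```

```bash
python3 valve.py w4; python3 - <<'E'
from h import *
A=np.array([433.2,274.2])
for phi,l in [(90,20),(94,20),(94,17),(94,15)]:
    a=np.radians(phi);u=np.array([np.cos(a),np.sin(a)]);n=np.array([-u[1],u[0]])
    p=A+70*u-l*n; go([*p,92],phi)
E
```

```text
t 5.55 pos [460.8 342.9  93.7] jaw 83.93 down [ 0.  0. -1.] F [ 0.3 -1.   0.4] w -0.1 q [ 0.6  0.2 -0.2  1.1 -0.   0.8]
redtop 6901 px [250.5 239.8] z 106.70909316288184 rect [array([437.5, 333.9]), array([68.9, 17.8]), np.float64(85.7)]
brass 5574 px [146.4 180.2] z 65.15162679072645 rect [array([418.4, 279.2]), array([40.9, 41.8]), np.float64(4.1)]
pipe 3577 px [122.2 102.5] z 57.88099692706857 rect [array([378.9, 275.3]), array([39.1, 25.5]), np.float64(4.9)]
d [ 0.0016  0.0005 -0.0077] a [-0.106   0.0029 -0.0015]
d [ 0.0016  0.0012 -0.0127] a [-0.1758  0.003  -0.0014]
d [ 0.0016  0.0007 -0.0157] a [-0.1758  0.003  -0.0014]
d [ 0.0016  0.0003 -0.0176] a [-0.1758  0.003  -0.0014]
```

View pics/w4.png

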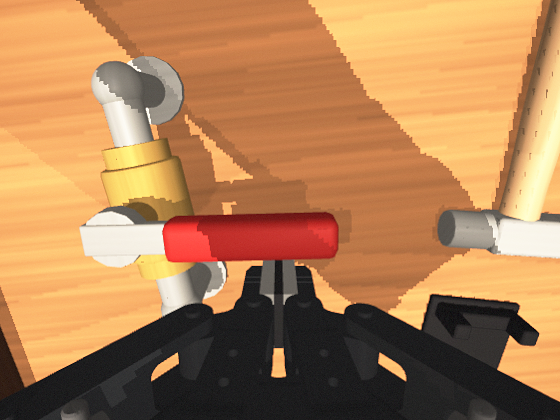

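The lever has followed the push and now reads 85.7°, with its red grip at (250,240). Now I push slowly to the stop, expected near 94°, and read the force.

>>> {"op": "jog_arm", "data": {
  "plan": [
    {"ax": -0.106, "ay": 0.003, "az": -0.001, "dx": 0.0016, "dy": 0.0005, "dz": -0.008, "fingers": 0.0},
    {"ax": -0.176, "ay": 0.003, "az": -0.001, "dx": 0.0016, "dy": 0.001, "dz": -0.013, "fingers": 0.0},
    {"ax": -0.176, "ay": 0.003, "az": -0.001, "dx": 0.0016, "dy": 0.001, "dz": -0.0155, "fingers": 0.0},
    {"ax": -0.176, "ay": 0.003, "az": -0.001, "dx": 0.0016, "dy": 0.001, "dz": -0.017, "fingers": 0.0},
    {"ax": -0.176, "ay": 0.003, "az": -0.001, "dx": 0.0016, "dy": 0.001, "dz": -0.017, "fingers": 0.0}
  ]
}}

```text
time: 6.18
position: [449.9, 346.1, 93.7]
tcp_rot: [-0.029, 1.559, 0.037]
wrist_force: [18.1, -2.3, -6.1]
gripper_width: 0.1
```

```bash
python3 valve.py w5
```

```text
t 6.22 pos [449.9 346.1  93.7] jaw 93.76 down [ 0.  0. -1.] F [17.7 -0.9 -6.1] w 0.3 q [ 0.7  0.2 -0.2  1.1 -0.   0.6]
redtop 6907 px [251.5 240.9] z 106.70472353345498 rect [array([428.4, 333.7]), array([17.4, 69. ]), np.float64(3.8)]
brass 5601 px [150.7 178. ] z 65.1798493888412 rect [array([416.9, 278.5]), array([40.9, 41.2]), np.float64(3.8)]
pipe 3634 px [141.  98.] z 57.890380019262224 rect [array([378.9, 274.5]), array([39.6, 24.9]), np.float64(3.7)]
```

Force rose to 18 N with the lever at 93.8° against the pipe at 3.7°, which is a full quarter turn against the stop. I back off, rise and go over the scraper.

```bash
python3 -c "
from h import *
go([480,348,94],93.76);go([480,348,210],93.76);go([468.5,-276.5,150],-19.4)"
```

```text
d [ 0.     -0.0001  0.0301] a [0.0001 0.0117 0.0003]
d [-1.16e-01 -1.00e-04  3.15e-02] a [0.0001 0.0117 0.0003]
d [-0.0564 -0.6225 -0.0217] a [ 1.975   0.0079 -0.0114]
```

>>> {"op": "jog_arm", "data": {
  "plan": [
    {"ax": 0, "ay": 0, "az": 0, "dx": 0, "dy": 0, "dz": 0.03, "fingers": 0.0},
    {"ax": 0, "ay": 0, "az": 0, "dx": -0.116, "dy": 0, "dz": 0.031, "fingers": 0.0},
    {"ax": 0, "ay": 0, "az": 0, "dx": -0.116, "dy": 0, "dz": 0.031, "fingers": 0.0},
    {"ax": 1.975, "ay": 0.008, "az": -0.011, "dx": -0.116, "dy": -0.622, "dz": -0.022, "fingers": 0.085},
    {"ax": 1.975, "ay": 0.008, "az": -0.011, "dx": -0.116, "dy": -0.622, "dz": -0.022, "fingers": 0.085},
    {"ax": 1.975, "ay": 0.008, "az": -0.011, "dx": -0.116, "dy": -0.622, "dz": -0.022, "fingers": 0.085},
    {"ax": 1.975, "ay": 0.008, "az": -0.011, "dx": -0.116, "dy": -0.622, "dz": -0.022, "fingers": 0.085},
    {"ax": 1.975, "ay": 0.008, "az": -0.011, "dx": -0.116, "dy": -0.622, "dz": -0.022, "fingers": 0.085},
    {"ax": 1.975, "ay": 0.008, "az": -0.011, "dx": -0.116, "dy": -0.622, "dz": -0.022, "fingers": 0.085},
    {"ax": 1.975, "ay": 0.008, "az": -0.011, "dx": -0.116, "dy": -0.622, "dz": -0.022, "fingers": 0.085},
    {"ax": 1.975, "ay": 0.008, "az": -0.011, "dx": -0.116, "dy": -0.622, "dz": -0.022, "fingers": 0.085},
    {"ax": 1.975, "ay": 0.008, "az": -0.011, "dx": -0.116, "dy": -0.622, "dz": -0.022, "fingers": 0.085}
  ]
}}

```text
time: 7.72
position: [468.7, -216.5, 210.7]
tcp_rot: [1.232, 1.567, -0.398]
wrist_force: [1.3, 1.2, -0.1]
gripper_width: 85.0
```

```bash
python3 -c "
from h import *
st();go([468.5,-276.5,130],-19.4)
c=manip.capture('top');cv2.imwrite('pics/top1.png',c['pixels'][180:310,140:420].repeat(2,0).repeat(2,1))"
```

```text
t 7.72 pos [ 468.7 -216.5  210.7] jaw -3.42 down [ 0.003 -0.001 -1.   ] F [ 1.3  1.2 -0.1] w 85.0 q [-0.43  0.11 -0.11  1.35  0.    1.2 ]
d [0.0807 0.0031 0.0598] a [ 0.2788  0.0007 -0.0036]
```

View pics/top1.png

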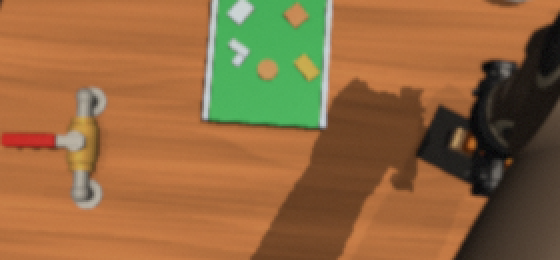

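The lever lies across the pipe, shut, with its red grip at (28,140) in the crop. Now I square up above the scraper, then go down.

>>> {"op": "jog_arm", "data": {
  "plan": [
    {"ax": 0.279, "ay": 0, "az": -0.003, "dx": 0.06, "dy": 0.003, "dz": 0.06, "fingers": 0.085},
    {"ax": 0.279, "ay": 0, "az": -0.003, "dx": 0.06, "dy": 0.003, "dz": 0.06, "fingers": 0.085},
    {"ax": 0.279, "ay": 0, "az": -0.003, "dx": 0.081, "dy": 0.003, "dz": 0.06, "fingers": 0.085},
    {"ax": 0.279, "ay": 0, "az": -0.003, "dx": 0.081, "dy": 0.003, "dz": 0.06, "fingers": 0.085}
  ]
}}

```text
time: 8.28
position: [466.4, -283.4, 128.3]
tcp_rot: [-0.303, 1.566, -2.226]
wrist_force: [-0.1, 0.3, -0.6]
gripper_width: 85.0
```

```bash
python3 - <<'E'
from h import *
np.set_printoptions(precision=1,suppress=True)
c=manip.capture("wrist");im=c["pixels"];cv2.imwrite("pics/w6.png",im);st()
W=cloud(c);Z=W[...,2]
hsv=cv2.cvtColor(im,cv2.COLOR_BGR2HSV);H,S,V=[hsv[...,i].astype(int) for i in range(3)]
near=np.hypot(W[...,0]-467,W[...,1]+274)<100
m=near&(H<20)&(S>150)&(Z>82)
k,l,s,ce=cv2.connectedComponentsWithStats(m.astype(np.uint8));i=1+np.argmax(s[1:,4])
v,u=np.where(l==i);P=toplane(c,np.c_[u,v],88)[:,:2]
print(cv2.minAreaRect(P.astype(np.float32)),np.median(Z[l==i]))
go([468.5,-276.5,48],-19.4)
E
```

```text
t 8.32 pos [ 467.1 -283.4  129.6] jaw -20.14 down [-0. -0. -1.] F [ 0.4  0.  -0.2] w 85.6 q [-0.5  0.2 -0.2  1.2 -0.   1.4]
((469.346923828125, -275.5263671875), (71.1606674194336, 27.322128295898438), 71.40987396240234) 86.94886528066603
d [ 0.1 -0.  -0. ] a [-0.  0. -0.]
```

View pics/w6.png

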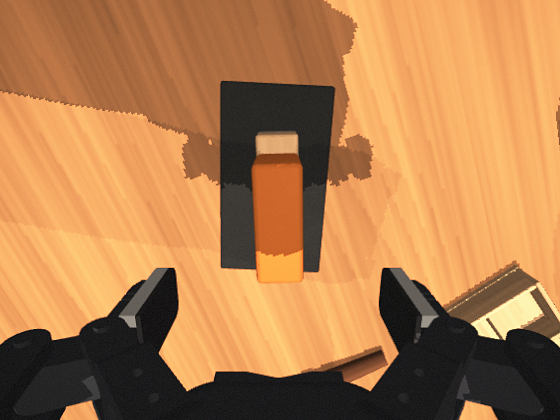

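```bash
python3 -c "
from h import *
go([469,-276,95],-18.9);go([469,-276,48],-18.9)"
```

```text
d [ 0.0346 -0.0008 -0.0078] a [-0.0217  0.0048 -0.0005]
d [ 0.0816 -0.0008 -0.008 ] a [-0.0217  0.0048 -0.0005]
```

>>> {"op": "jog_arm", "data": {
  "plan": [
    {"ax": -0.022, "ay": 0.005, "az": 0, "dx": 0.025, "dy": -0.001, "dz": -0.008, "fingers": 0.085},
    {"ax": -0.022, "ay": 0.005, "az": 0, "dx": 0.025, "dy": -0.001, "dz": -0.008, "fingers": 0.085},
    {"ax": -0.022, "ay": 0.005, "az": 0, "dx": 0.05, "dy": -0.001, "dz": -0.008, "fingers": 0.085},
    {"ax": -0.022, "ay": 0.005, "az": 0, "dx": 0.0816, "dy": -0.001, "dz": -0.008, "fingers": 0.085},
    {"ax": -0.022, "ay": 0.005, "az": 0, "dx": 0.0816, "dy": -0.001, "dz": -0.008, "fingers": 0.085},
    {"ax": -0.022, "ay": 0.005, "az": 0, "dx": 0.0816, "dy": -0.001, "dz": -0.008, "fingers": 0.085}
  ]
}}

```text
time: 9.07
position: [469.7, -276.4, 50.0]
tcp_rot: [1.473, 1.568, -0.427]
wrist_force: [0.0, 0.1, 0.1]
gripper_width: 85.0
```

```bash
python3 - <<'E'
from h import *
c=manip.capture("wrist");im=c["pixels"];cv2.imwrite("pics/w7.png",im);st()
go([469,-276,48],-18.9)
E
```

```text
t 9.12 pos [ 470.  -276.6   50.1] jaw -18.88 down [ 0.003 -0.001 -1.   ] F [ 1.  -0.9  1. ] w 85.0 q [-0.53  0.22 -0.33  1.02  0.    1.37]
d [ 0.0021 -0.0011 -0.0002] a [ 0.0003  0.0004 -0.0032]
```

View pics/w7.png

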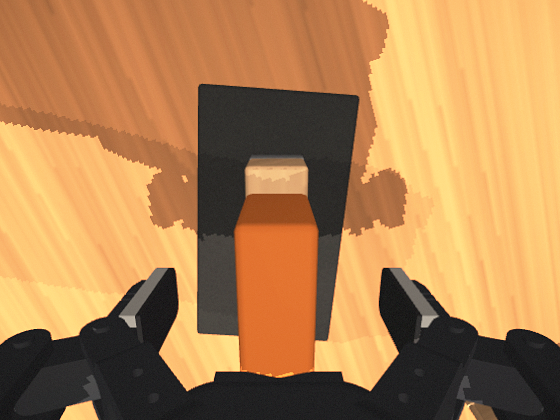

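The orange grip, around (277,300), sits centred between the pads. Closing.

>>> {"op": "jog_arm", "data": {
  "plan": [
    {"ax": 0, "ay": 0, "az": -0.003, "dx": 0.002, "dy": -0.001, "dz": 0, "fingers": 0.01},
    {"ax": 0, "ay": 0, "az": -0.003, "dx": 0.002, "dy": -0.001, "dz": 0, "fingers": 0.01},
    {"ax": 0, "ay": 0, "az": -0.003, "dx": 0.002, "dy": -0.001, "dz": 0, "fingers": 0.01},
    {"ax": 0, "ay": 0, "az": -0.003, "dx": 0.002, "dy": -0.001, "dz": 0, "fingers": 0.01},
    {"ax": 0, "ay": 0, "az": -0.003, "dx": 0.002, "dy": -0.001, "dz": 0, "fingers": 0.01},
    {"ax": 0, "ay": 0, "az": -0.003, "dx": 0.002, "dy": -0.001, "dz": 0, "fingers": 0.01},
    {"ax": 0, "ay": 0, "az": -0.003, "dx": 0.002, "dy": -0.001, "dz": 0, "fingers": 0.01},
    {"ax": 0, "ay": 0, "az": -0.003, "dx": 0.002, "dy": -0.001, "dz": 0, "fingers": 0.01}
  ]
}}

```text
time: 10.12
position: [469.2, -276.4, 48.5]
tcp_rot: [1.003, 1.57, -0.897]
wrist_force: [-1.1, 0.2, 5.5]
gripper_width: 27.5
```

```bash
python3 - <<'E'
from h import *
st()
o,R=state();x,y,z=o['position']
go([x,y,z+70],-18.9);go([440,32,150],0.4)
E
```

```text
t 10.12 pos [ 469.2 -276.4   48.5] jaw -18.89 down [ 0.001 -0.001 -1.   ] F [-1.1  0.2  5.5] w 27.5 q [-0.53  0.22 -0.33  1.02 -0.    1.37]
d [-0.07    0.0001  0.    ] a [ 0.0002  0.0005 -0.0008]
d [-0.1018 -0.1274 -0.2823] a [-0.3366  0.0007 -0.0007]
```

Gripped at 27.5 mm with the TCP at z 48.5, so the underside is 42.5 mm below the TCP. I lift, then go behind the plate's +y lane.

```bash
python3 -c "
from h import *
go([505,51,150],0.4)"
```

```text
d [-0.1018 -0.072  -0.3213] a [-0.3366  0.0007 -0.0007]
```

>>> {"op": "jog_arm", "data": {
  "plan": [
    {"ax": 0, "ay": 0, "az": 0, "dx": -0.05, "dy": 0, "dz": 0, "fingers": 0.01},
    {"ax": 0, "ay": 0, "az": 0, "dx": -0.1, "dy": 0, "dz": 0, "fingers": 0.01},
    {"ax": 0, "ay": 0, "az": 0, "dx": -0.1, "dy": 0, "dz": 0, "fingers": 0.01}
  ]
}}

```text
time: 10.5
position: [470.9, -277.3, 151.9]
tcp_rot: [1.322, 1.564, -0.579]
wrist_force: [0.3, 0.0, -1.6]
gripper_width: 27.4
```

```bash
python3 -c "
from h import *
st();go([505,51,150],0.4)
c=manip.capture('wrist');cv2.imwrite('pics/w8.png',c['pixels'])"
```

```text
t 10.5 pos [ 470.9 -277.3  151.9] jaw -18.89 down [ 0.006 -0.004 -1.   ] F [ 0.3  0.  -1.6] w 27.4 q [-0.53  0.17 -0.16  1.23 -0.    1.37]
d [ 0.0009 -0.074  -0.3217] a [-0.3367  0.0029 -0.0065]
```

View pics/w8.png

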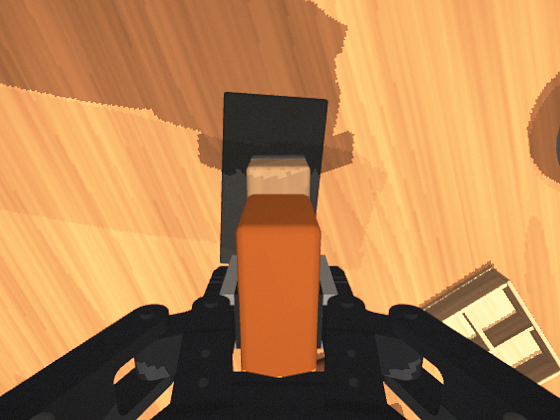

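The scraper is held square and comes up clear of the pad (wood end at (278,175)). On to the plate.

>>> {"op": "jog_arm", "data": {
  "plan": [
    {"ax": -0.337, "ay": 0.003, "az": -0.006, "dx": 0.001, "dy": -0.074, "dz": -0.322, "fingers": 0.01},
    {"ax": -0.337, "ay": 0.003, "az": -0.006, "dx": 0.001, "dy": -0.074, "dz": -0.322, "fingers": 0.01},
    {"ax": -0.337, "ay": 0.003, "az": -0.006, "dx": 0.001, "dy": -0.074, "dz": -0.322, "fingers": 0.01},
    {"ax": -0.337, "ay": 0.003, "az": -0.006, "dx": 0.001, "dy": -0.074, "dz": -0.322, "fingers": 0.01},
    {"ax": -0.337, "ay": 0.003, "az": -0.006, "dx": 0.001, "dy": -0.074, "dz": -0.322, "fingers": 0.01},
    {"ax": -0.337, "ay": 0.003, "az": -0.006, "dx": 0.001, "dy": -0.074, "dz": -0.322, "fingers": 0.01},
    {"ax": -0.337, "ay": 0.003, "az": -0.006, "dx": 0.001, "dy": -0.074, "dz": -0.322, "fingers": 0.01},
    {"ax": -0.337, "ay": 0.003, "az": -0.006, "dx": 0.001, "dy": -0.074, "dz": -0.322, "fingers": 0.01}
  ]
}}

```text
time: 11.55
position: [503.5, 50.8, 146.9]
tcp_rot: [-1.833, 1.566, 2.885]
wrist_force: [-0.2, -1.8, -1.7]
gripper_width: 27.6
```

```bash
cat > plate.py <<'E'
from h import *
import sys
np.set_printoptions(precision=1,suppress=True)
for n in ["wrist","top"]:
    c=manip.capture(n);im=c["pixels"];cv2.imwrite(f"pics/{n[0]}{sys.argv[1]}.png",im)
    o=manip.get_obs()
    # overlay plate outline
    for X0,Y0,col in [(580,29,(255,0,255))]:
        pts=proj(c,[[X0-100,Y0-75,60],[X0+100,Y0-75,60],[X0+100,Y0+75,60],[X0-100,Y0+75,60]])
        cv2.polylines(im,[pts.astype(int).reshape(-1,1,2)],True,col,1)
    cv2.imwrite(f"pics/{n[0]}{sys.argv[1]}o.png",im)
st()
E
python3 plate.py 9; python3 -c "
from h import *
go([505,51,120],0.4);go([505,51,104],0.4)"
```

```text
t 11.65 pos [503.8  50.5 147.5] jaw 0.3 down [-0.  0. -1.] F [ 0.7 -1.2 -2.3] w 27.5 q [ 0.1  0.1 -0.2  1.2  0.   1.7]
d [ 0.0275  0.0012 -0.0004] a [-0.0017 -0.0015  0.0034]
d [ 0.0435  0.0013 -0.0004] a [-0.0017 -0.0015  0.0034]
```

View pics/w9o.png

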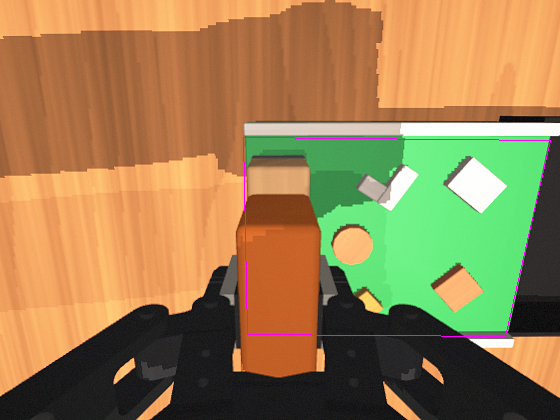

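View pics/t9o.png

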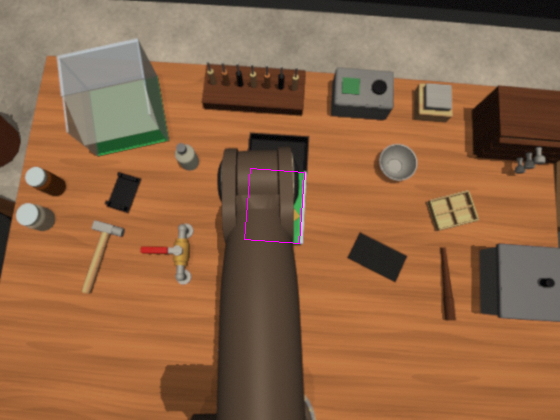

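The outline fits the plate in the wrist view. The blade stands above the bare start of the plate, clear of the disc (352,245). Lowering to about 1.5 mm above the plate.

>>> {"op": "jog_arm", "data": {
  "plan": [
    {"ax": -0.002, "ay": -0.001, "az": 0.003, "dx": 0.022, "dy": 0.0, "dz": 0, "fingers": 0.01},
    {"ax": -0.002, "ay": -0.001, "az": 0.003, "dx": 0.036, "dy": 0.0, "dz": 0, "fingers": 0.01},
    {"ax": -0.002, "ay": -0.001, "az": 0.003, "dx": 0.043, "dy": 0.0, "dz": 0, "fingers": 0.01},
    {"ax": -0.002, "ay": -0.001, "az": 0.003, "dx": 0.043, "dy": 0.0, "dz": 0, "fingers": 0.01},
    {"ax": -0.002, "ay": -0.001, "az": 0.003, "dx": 0.043, "dy": 0.0, "dz": 0, "fingers": 0.01}
  ]
}}

```text
time: 12.28
position: [504.1, 50.5, 105.0]
tcp_rot: [2.489, 1.57, 0.926]
wrist_force: [0.4, 0.6, -2.1]
gripper_width: 27.3
```

```bash
python3 plate.py 10; python3 -c "
from h import *
go([690,52,104],0.4)"
```

```text
t 12.38 pos [504.1  50.7 105.1] jaw 0.42 down [ 0.  0. -1.] F [-0.6  0.6 -2.2] w 27.3 q [ 0.1  0.1 -0.3  1.1  0.   1.7]
d [0.0012 0.1859 0.    ] a [ 0.0004 -0.0006 -0.0007]
```

View pics/w10.png

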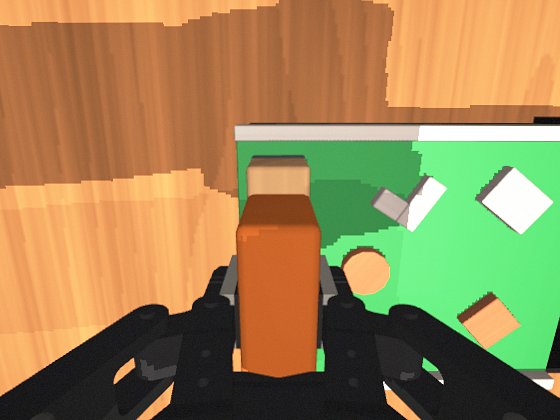

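>>> {"op": "jog_arm", "data": {
  "plan": [
    {"ax": 0, "ay": 0, "az": 0, "dx": 0.001, "dy": 0.012, "dz": 0, "fingers": 0.01},
    {"ax": 0, "ay": 0, "az": 0, "dx": 0.001, "dy": 0.028, "dz": 0, "fingers": 0.01},
    {"ax": 0, "ay": 0, "az": 0, "dx": 0.001, "dy": 0.044, "dz": 0, "fingers": 0.01},
    {"ax": 0, "ay": 0, "az": 0, "dx": 0.001, "dy": 0.06, "dz": 0, "fingers": 0.01},
    {"ax": 0, "ay": 0, "az": 0, "dx": 0.001, "dy": 0.076, "dz": 0, "fingers": 0.01},
    {"ax": 0, "ay": 0, "az": 0, "dx": 0.001, "dy": 0.092, "dz": 0, "fingers": 0.01},
    {"ax": 0, "ay": 0, "az": 0, "dx": 0.001, "dy": 0.108, "dz": 0, "fingers": 0.01},
    {"ax": 0, "ay": 0, "az": 0, "dx": 0.001, "dy": 0.124, "dz": 0, "fingers": 0.01},
    {"ax": 0, "ay": 0, "az": 0, "dx": 0.001, "dy": 0.14, "dz": 0, "fingers": 0.01},
    {"ax": 0, "ay": 0, "az": 0, "dx": 0.001, "dy": 0.154, "dz": 0, "fingers": 0.01},
    {"ax": 0, "ay": 0, "az": 0, "dx": 0.001, "dy": 0.166, "dz": 0, "fingers": 0.01},
    {"ax": 0, "ay": 0, "az": 0, "dx": 0.001, "dy": 0.176, "dz": 0, "fingers": 0.01}
  ]
}}

```text
time: 13.88
position: [681.0, 51.9, 103.8]
tcp_rot: [2.651, 1.57, 1.088]
wrist_force: [0.9, 0.2, -1.5]
gripper_width: 27.4
```

```bash
python3 plate.py 11; python3 -c "
from h import *
go([692,52,104.5],0.4)"
```

```text
t 13.97 pos [681.1  51.9 103.8] jaw 0.42 down [ 0.  0. -1.] F [-1.  -0.9 -1.9] w 27.6 q [0.1 0.5 0.1 1.2 0.  1.6]
d [-0.0007  0.0109  0.    ] a [ 0.0003 -0.0006 -0.0007]
```

View pics/w11.png

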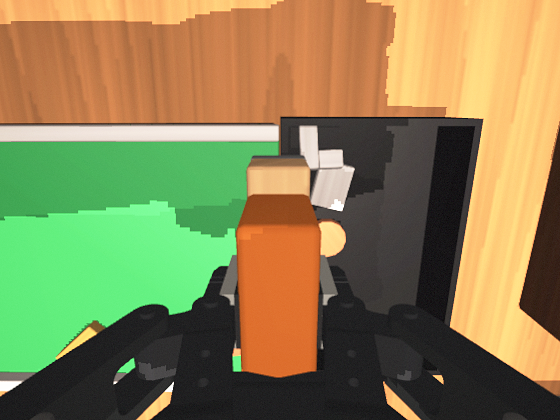

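The L piece (320,150), the aluminium rectangle (332,185) and the disc (333,238) have gone over the edge. The brass strip is left at (80,340). I push 10 mm further, then lift to look.

>>> {"op": "jog_arm", "data": {
  "plan": [
    {"ax": 0, "ay": 0, "az": 0, "dx": 0, "dy": 0.006, "dz": 0, "fingers": 0.01},
    {"ax": 0, "ay": 0, "az": 0, "dx": 0, "dy": 0.011, "dz": 0, "fingers": 0.01},
    {"ax": 0, "ay": 0, "az": 0, "dx": 0, "dy": 0.011, "dz": 0, "fingers": 0.01},
    {"ax": 0, "ay": 0, "az": 0, "dx": -0.03, "dy": 0.011, "dz": 0, "fingers": 0.01},
    {"ax": 0, "ay": 0, "az": 0, "dx": -0.06, "dy": -0.03, "dz": 0, "fingers": 0.01},
    {"ax": 0, "ay": 0, "az": 0, "dx": -0.06, "dy": -0.09, "dz": 0, "fingers": 0.01},
    {"ax": 0, "ay": 0, "az": 0, "dx": -0.06, "dy": -0.15, "dz": 0, "fingers": 0.01},
    {"ax": 0, "ay": 0, "az": 0, "dx": -0.06, "dy": -0.18, "dz": 0.02, "fingers": 0.01},
    {"ax": 0, "ay": 0, "az": 0, "dx": -0.06, "dy": -0.18, "dz": 0.02, "fingers": 0.01}
  ]
}}

```text
time: 15.1
position: [499.0, 29.9, 164.5]
tcp_rot: [1.843, 1.569, 0.278]
wrist_force: [0.6, -0.0, -2.2]
gripper_width: 27.5
```

```bash
python3 plate.py 12; python3 -c "
from h import *
go([502,6,140],0.4);go([502,6,104],0.4)"
```

```text
t 15.2 pos [501.5  30.6 164.3] jaw 0.39 down [ 0.  0. -1.] F [ 1.1 -0.8 -1.8] w 27.3 q [ 0.1  0.1 -0.2  1.2  0.   1.6]
d [0.0243 0.0003 0.0246] a [-0.0002 -0.0008 -0.0025]
d [0.0603 0.0002 0.0246] a [-0.0002 -0.0008 -0.0025]
```

View pics/w12.png

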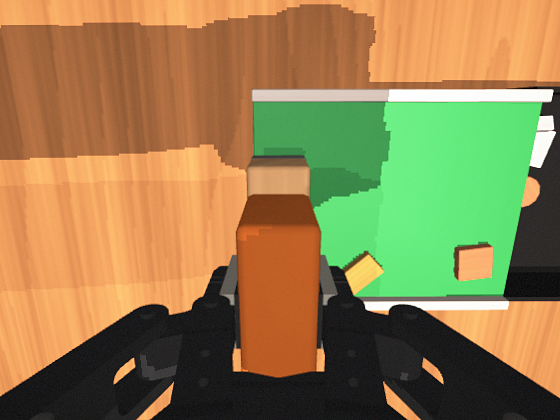

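View pics/t12.png

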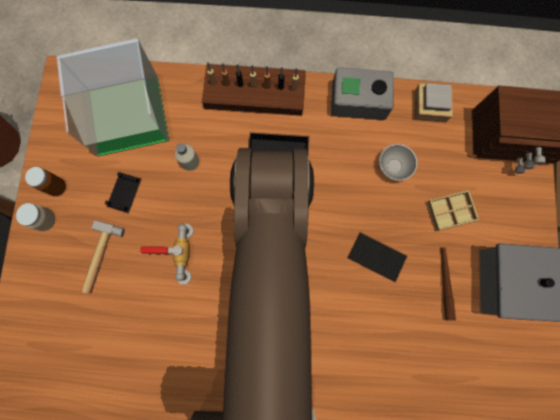

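Three offcuts are in the tray. On the plate are the brass strip (362,272) and the copper square (473,262). I check where they lie relative to lane two.

```bash
python3 - <<'E'
from h import *
np.set_printoptions(precision=1,suppress=True)
c=manip.capture("wrist")
print(toplane(c,[[455,249],[492,245],[493,279],[460,281],[345,290],[382,264]],68))
print("lips",toplane(c,[[380,299],[500,297],[300,100],[500,101]],64)) 
print("plate end",toplane(c,[[542,102],[506,294]],60))
W=cloud(c);print(W[188:193,528:534,2])
E
```

```text
[[633.7   2.5  68. ]
 [660.9   5.9  68. ]
 [666.9 -22.1  68. ]
 [641.6 -23.9  68. ]
 [553.6 -32.1  68. ]
 [580.2 -10.   68. ]]
lips [[582.8 -42.2  64. ]
 [678.2 -40.   64. ]
 [515.5 107.6  64. ]
 [650.1 108.2  64. ]]
plate end [[681.7 108.   60. ]
 [685.5 -39.6  60. ]]
[[10.2 11.  11.   9.9  9.8 10.8]
 [11.9 10.5 10.2  nan 12.  11.2]
 [10.4 12.1 11.8 11.7 11.2 12.5]
 [11.4 11.1 10.3 10.9 11.9  9.6]
 [11.5 11.2 12.  11.9 12.1 11. ]]
```

The disc reads z ≈ 11, so it is in the tray. The lips put the plate centre at y ≈ 31.5, so lane two runs at y = 9.

```bash
python3 -c "
from h import *
go([502,9,140],0.4);go([502,9,104],0.4)"
```

```text
d [ 0.024  -0.0001  0.0217] a [ 0.0002 -0.0008 -0.0021]
d [ 0.06   -0.0002  0.0218] a [ 0.0002 -0.0008 -0.0021]
```

>>> {"op": "jog_arm", "data": {
  "plan": [
    {"ax": 0, "ay": -0.001, "az": -0.002, "dx": 0.0, "dy": 0, "dz": 0.022, "fingers": 0.01},
    {"ax": 0, "ay": -0.001, "az": -0.002, "dx": 0.024, "dy": 0, "dz": 0.022, "fingers": 0.01},
    {"ax": 0, "ay": -0.001, "az": -0.002, "dx": 0.045, "dy": 0, "dz": 0.022, "fingers": 0.01},
    {"ax": 0, "ay": -0.001, "az": -0.002, "dx": 0.06, "dy": 0, "dz": 0.022, "fingers": 0.01},
    {"ax": 0, "ay": -0.001, "az": -0.002, "dx": 0.06, "dy": 0, "dz": 0.022, "fingers": 0.01},
    {"ax": 0, "ay": -0.001, "az": -0.002, "dx": 0.06, "dy": 0, "dz": 0.022, "fingers": 0.01}
  ]
}}

```text
time: 16.0
position: [502.7, 8.9, 104.1]
tcp_rot: [0.78, 1.571, -0.783]
wrist_force: [0.1, -0.2, -1.0]
gripper_width: 27.0
```

```bash
python3 plate.py 13; python3 -c "
from h import *
go([694,9,104],0.4)"
```

```text
t 16.1 pos [502.6   8.9 104.2] jaw 0.42 down [ 0. -0. -1.] F [ 0.2  0.4 -2.1] w 27.3 q [ 0.   0.1 -0.3  1.1 -0.   1.6]
d [0.0003 0.1914 0.0013] a [ 0.0003  0.0002 -0.0004]
```

View pics/w13.png

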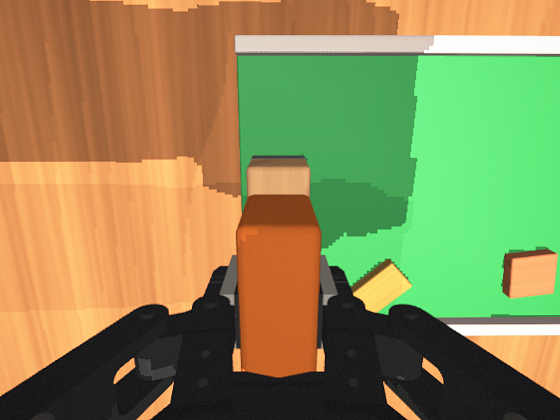

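The blade is down with no side force. The brass strip (380,288) and the copper square (530,273) are both ahead of it. Sweeping.

>>> {"op": "jog_arm", "data": {
  "plan": [
    {"ax": 0, "ay": 0, "az": 0, "dx": 0, "dy": 0.014, "dz": 0.001, "fingers": 0.01},
    {"ax": 0, "ay": 0, "az": 0, "dx": 0, "dy": 0.03, "dz": 0.001, "fingers": 0.01},
    {"ax": 0, "ay": 0, "az": 0, "dx": 0, "dy": 0.046, "dz": 0.001, "fingers": 0.01},
    {"ax": 0, "ay": 0, "az": 0, "dx": 0, "dy": 0.062, "dz": 0.001, "fingers": 0.01},
    {"ax": 0, "ay": 0, "az": 0, "dx": 0, "dy": 0.078, "dz": 0.001, "fingers": 0.01},
    {"ax": 0, "ay": 0, "az": 0, "dx": 0, "dy": 0.095, "dz": 0.001, "fingers": 0.01},
    {"ax": 0, "ay": 0, "az": 0, "dx": 0, "dy": 0.112, "dz": 0.001, "fingers": 0.01},
    {"ax": 0, "ay": 0, "az": 0, "dx": 0, "dy": 0.129, "dz": 0.001, "fingers": 0.01},
    {"ax": 0, "ay": 0, "az": 0, "dx": 0, "dy": 0.146, "dz": 0.001, "fingers": 0.01},
    {"ax": 0, "ay": 0, "az": 0, "dx": 0, "dy": 0.162, "dz": 0.001, "fingers": 0.01},
    {"ax": 0, "ay": 0, "az": 0, "dx": 0, "dy": 0.178, "dz": 0.001, "fingers": 0.01},
    {"ax": 0, "ay": 0, "az": 0, "dx": 0, "dy": 0.191, "dz": 0.001, "fingers": 0.01}
  ]
}}

```text
time: 17.6
position: [694.9, 9.3, 103.6]
tcp_rot: [0.46, 1.571, -1.104]
wrist_force: [-0.2, 0.0, -1.6]
gripper_width: 27.3
```

```bash
python3 plate.py 14; python3 -c "
from h import *
go([694,9,104],0.4)"
```

```text
t 17.7 pos [695.2   9.3 103.4] jaw 0.42 down [ 0. -0. -1.] F [-0.6 -0.1 -2.9] w 27.4 q [ 0.   0.5  0.1  1.2 -0.   1.6]
d [-0.0006 -0.0012  0.0003] a [ 0.0003  0.0001 -0.0004]
```

View pics/w14.png

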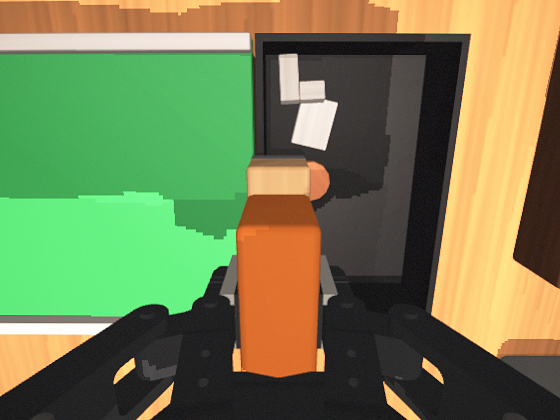

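>>> {"op": "jog_arm", "data": {
  "plan": [
    {"ax": 0, "ay": 0, "az": 0, "dx": -0.06, "dy": 0, "dz": 0, "fingers": 0.01},
    {"ax": 0, "ay": 0, "az": 0, "dx": -0.12, "dy": 0, "dz": 0, "fingers": 0.01},
    {"ax": 0, "ay": 0, "az": 0, "dx": -0.12, "dy": -0.06, "dz": 0.06, "fingers": 0.01},
    {"ax": 0, "ay": 0, "az": 0, "dx": -0.12, "dy": -0.06, "dz": 0.06, "fingers": 0.01},
    {"ax": 0, "ay": 0, "az": 0, "dx": -0.12, "dy": -0.06, "dz": 0.06, "fingers": 0.01}
  ]
}}

```text
time: 18.32
position: [634.6, -52.3, 224.0]
tcp_rot: [1.296, 1.57, -0.269]
wrist_force: [0.7, -0.0, -2.1]
gripper_width: 27.9
```

```bash
python3 plate.py 15; python3 - <<'E'
from h import *
c=manip.capture("scene");cv2.imwrite("pics/s15.png",cv2.resize(c["pixels"][190:310,230:370],None,fx=4,fy=4,interpolation=cv2.INTER_CUBIC))
E
```

```text
t 18.43 pos [635.7 -51.  223.3] jaw 0.4 down [ 0.  0. -1.] F [ 0.9  0.  -1.8] w 27.2 q [-0.1  0.3  0.2  1.4  0.   1.5]
```

View pics/w15.png

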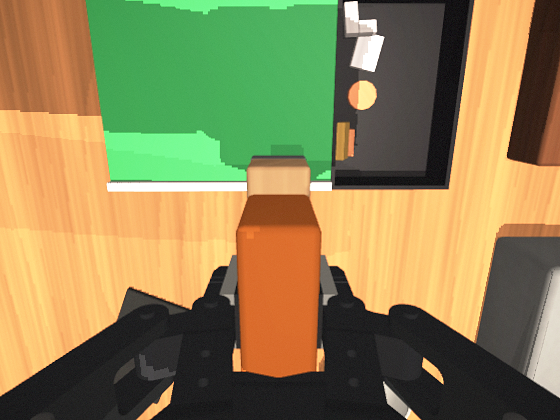

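View pics/s15.png

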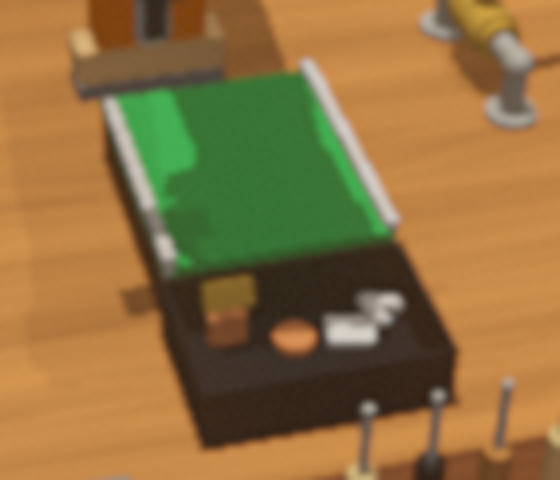

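All five are in the tray: L, rectangle, disc, with the brass strip and copper square leaning at (345,140) below the plate's end. I check their heights and work out the placing.

```bash
python3 - <<'E'
from h import *
np.set_printoptions(precision=0,suppress=True)
c=manip.capture("wrist");W=cloud(c)
print(W[122:162:6,336:358:3,2]);print(W[140,336:358:3,:2])
# pad from earlier views, by both cams
np.set_printoptions(precision=2,suppress=True)
d=np.load("w2.npz");
# pad corners by subpixel-ish from w2
im=d["pixels"];cv2.imwrite("pics/w2c.png",cv2.resize(im[100:270,220:340],None,fx=4.5,fy=3.5,interpolation=cv2.INTER_CUBIC))
E
```

```text
[[49.  2.  3.  2. nan  3.  2.  2.]
 [46. 48. 48. 43. 33.  5.  4.  3.]
 [44. 47. 48. 43. 31. 29.  4.  3.]
 [45. 46. 48. 41. 29. 29.  2.  3.]
 [46. 47. 47. 41. 29. 30.  3.  4.]
 [46. 47. 48. 37. 28. 29.  1.  3.]
 [47. 47. 48. 38. 27. 29.  2.  3.]]
[[688.  -6.]
 [691.  -6.]
 [693.  -6.]
 [697.  -7.]
 [702.  -8.]
 [705.  -8.]
 [714. -10.]
 [717. -10.]]
```

View pics/w2c.png

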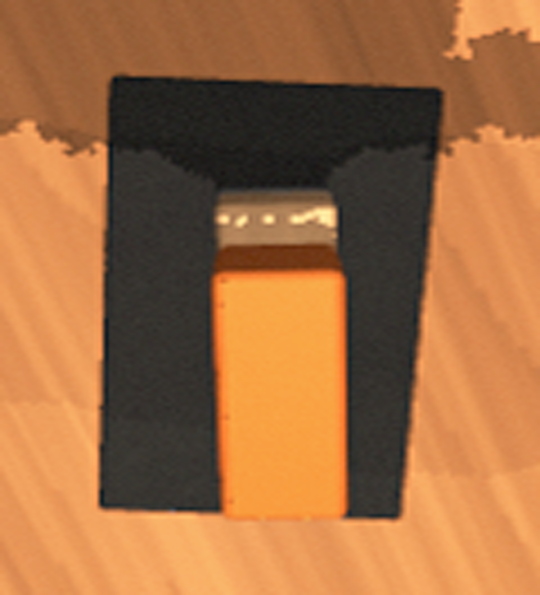

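The brass strip tops out at z 48, below the 50 mm rim and inside the tray. The pad is now empty, so I measure it again with the top camera.

```bash
python3 - <<'E'
from h import *
np.set_printoptions(precision=1,suppress=True)
c=manip.capture("top");im=c["pixels"]
W=cloud(c)
g=cv2.cvtColor(im,cv2.COLOR_BGR2HSV)[...,2].astype(int);S=cv2.cvtColor(im,cv2.COLOR_BGR2HSV)[...,1]
m=(np.hypot(W[...,0]-467,W[...,1]+270)<105)&(g<75)&(S<120)
m=cv2.morphologyEx(m.astype(np.uint8),cv2.MORPH_OPEN,np.ones((3,3)))
k,l,s,ce=cv2.connectedComponentsWithStats(m);i=1+np.argmax(s[1:,4])
v,u=np.where(l==i);P=toplane(c,np.c_[u,v],6)[:,:2]
print(len(u),P.mean(0),cv2.minAreaRect(P.astype(np.float32)))
cv2.imwrite("pics/t16.png",cv2.resize(im[220:295,335:420],None,fx=6,fy=6))
# w2 corners of pad (crop px -> full)
d=np.load("w2.npz");c2={k:d[k] for k in d}; c2["k1"]=float(d["k1"])
cr=np.array([[113,76],[442,90],[398,517],[100,507]])/[4.5,3.5]+[220,100]-0.4
Q=toplane(c2,cr,6);print(Q,Q.mean(0))
e=Q[0]-Q[3];f=Q[1]-Q[2];print(np.degrees(np.arctan2(e[1],e[0])),np.degrees(np.arctan2(f[1],f[0])),np.hypot(*e[:2]),np.hypot(*f[:2]),np.hypot(*(Q[1]-Q[0])[:2]),np.hypot(*(Q[2]-Q[3])[:2]))
g1=Q[1]-Q[0];g2=Q[2]-Q[3];print([np.degrees(np.arctan2(q[1],q[0])) for q in(g1,g2)])
E
```

```text
1272 [ 464.9 -275.2] ((465.9042663574219, -270.0421142578125), (140.5310821533203, 78.30195617675781), 67.19367218017578)
[[ 458.7 -184.4    6. ]
 [ 533.8 -216.4    6. ]
 [ 476.6 -351.7    6. ]
 [ 401.1 -320.1    6. ]] [ 467.6 -268.2    6. ]
67.00454414048994 67.08640291296601 147.42191539398618 146.8570074193463 81.6502756882538 81.86115762349989
[np.float64(-23.085251491736845), np.float64(-22.689526711023003)]
```

View pics/t16.png

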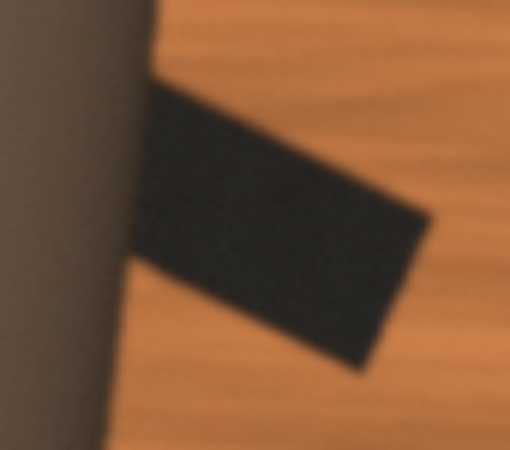

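Pad centre is (467.6,-268.2) with its long axis at 67.1°, and both cameras agree to about 2 mm. I go above it with the jaws at -22.9°.

```bash
python3 -c "
from h import *
st();go([467.6,-268.8,130],-22.9)"
```

```text
t 18.57 pos [636.  -50.4 222.8] jaw 0.47 down [-0.  0. -1.] F [ 0.3  0.1 -1.9] w 27.2 q [-0.08  0.35  0.22  1.45  0.    1.48]
d [ 0.0928 -0.1702  0.217 ] a [ 4.079e-01 -0.000e+00  3.000e-04]
```

>>> {"op": "jog_arm", "data": {
  "plan": [
    {"ax": 0.408, "ay": 0, "az": 0, "dx": 0.0, "dy": -0.17, "dz": 0.217, "fingers": 0.01},
    {"ax": 0.408, "ay": 0, "az": 0, "dx": 0.0, "dy": -0.17, "dz": 0.217, "fingers": 0.01},
    {"ax": 0.408, "ay": 0, "az": 0, "dx": 0.02, "dy": -0.17, "dz": 0.217, "fingers": 0.01},
    {"ax": 0.408, "ay": 0, "az": 0, "dx": 0.04, "dy": -0.17, "dz": 0.217, "fingers": 0.01},
    {"ax": 0.408, "ay": 0, "az": 0, "dx": 0.06, "dy": -0.17, "dz": 0.217, "fingers": 0.01},
    {"ax": 0.408, "ay": 0, "az": 0, "dx": 0.08, "dy": -0.17, "dz": 0.217, "fingers": 0.01},
    {"ax": 0.408, "ay": 0, "az": 0, "dx": 0.09, "dy": -0.17, "dz": 0.217, "fingers": 0.01},
    {"ax": 0.408, "ay": 0, "az": 0, "dx": 0.09, "dy": -0.17, "dz": 0.217, "fingers": 0.01}
  ]
}}

```text
time: 19.58
position: [468.1, -268.2, 132.3]
tcp_rot: [-1.723, 1.569, 2.591]
wrist_force: [0.2, -0.2, -2.2]
gripper_width: 27.2
```

```bash
python3 - <<'E'
from h import *
c=manip.capture("wrist");im=c["pixels"];cv2.imwrite("pics/w17.png",im);st()
print(-c["R"].T@c["t"])
go([467.6,-268.8,80],-22.9);go([467.6,-268.8,56],-22.9)
E
```

```text
t 19.62 pos [ 468.5 -268.4  133.1] jaw -22.84 down [-0.  0. -1.] F [-0.9  0.5 -1.6] w 27.4 q [-0.52  0.17 -0.2   1.2   0.    1.45]
[ 495.89011356 -202.73478257  273.92293866]
d [ 0.0531 -0.0007  0.0007] a [ 0.0011 -0.      0.0001]
d [ 0.0771 -0.0007  0.0007] a [ 0.0011 -0.      0.0001]
```

View pics/w17.png

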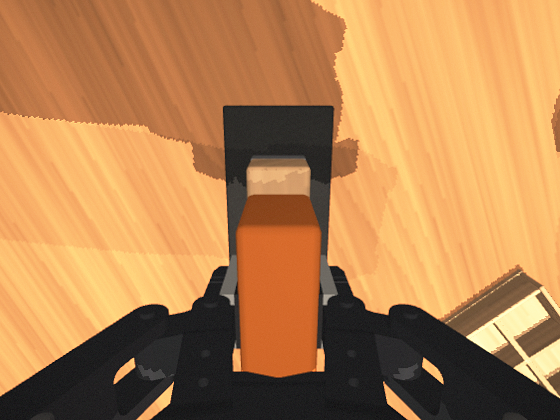

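The pad (columns 224–333) and scraper (centre column 278) line up. Lowering.

>>> {"op": "jog_arm", "data": {
  "plan": [
    {"ax": 0.001, "ay": 0, "az": 0, "dx": 0.03, "dy": -0.001, "dz": 0.001, "fingers": 0.01},
    {"ax": 0.001, "ay": 0, "az": 0, "dx": 0.055, "dy": -0.001, "dz": 0.001, "fingers": 0.01},
    {"ax": 0.001, "ay": 0, "az": 0, "dx": 0.072, "dy": -0.001, "dz": 0.001, "fingers": 0.01},
    {"ax": 0.001, "ay": 0, "az": 0, "dx": 0.077, "dy": -0.001, "dz": 0.001, "fingers": 0.01},
    {"ax": 0.001, "ay": 0, "az": 0, "dx": 0.077, "dy": -0.001, "dz": 0.001, "fingers": 0.01}
  ]
}}

```text
time: 20.25
position: [467.6, -269.0, 56.5]
tcp_rot: [1.499, 1.57, -0.471]
wrist_force: [0.1, -0.8, -1.1]
gripper_width: 27.4
```

```bash
python3 - <<'E'
from h import *
np.set_printoptions(precision=1,suppress=True)
c=manip.capture("wrist");im=c["pixels"];cv2.imwrite("pics/w18.png",im);st()
# predicted: pad outline & far end of blade, overlay
a=np.radians(67.1);yv=np.array([np.cos(a),np.sin(a),0]);xv=np.array([np.sin(a),-np.cos(a),0]);C=np.array([467.6,-268.2,6])
pts=proj(c,[C+s*42*xv+t*75*yv for s,t in((-1,1),(1,1),(1,-1),(-1,-1))])
print(pts)
go([467.6,-268.8,48.5],-22.9)
E
```

```text
t 20.3 pos [ 467.8 -269.1   56.9] jaw -22.88 down [ 0. -0. -1.] F [ 0.  -0.2 -1.3] w 27.2 q [-0.5  0.2 -0.3  1.   0.   1.4]
[[198.8  99.6]
 [356.8  99.9]
 [341.7 340.3]
 [213.5 340.2]]
d [ 0. -0. -0.] a [ 0.  0. -0.]
```

View pics/w18.png

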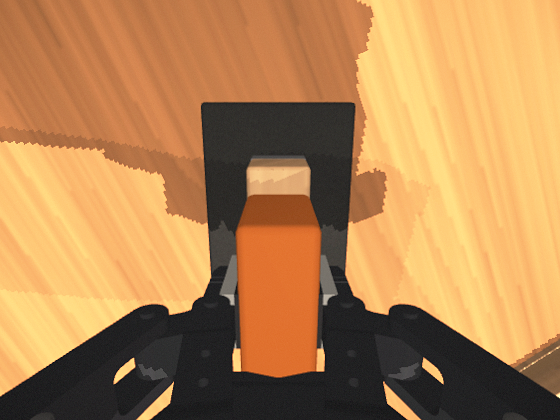

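```bash
python3 - <<'E'
from h import *
np.set_printoptions(precision=2,suppress=True)
c=manip.capture("wrist")
a=np.radians(67.1);yv=np.array([np.cos(a),np.sin(a),0]);xv=np.array([np.sin(a),-np.cos(a),0])
far=toplane(c,[[278,102.5]],6)[0]
for r in (156,157,158): print((far-toplane(c,[[278,r]],52.3)[0])@yv)
W=cloud(c);m=W[158:166,260:298];print(np.nanmedian(m[...,2],1)); print(((far-np.nanmedian(m,1))@yv))
for r,z in((102.5,6),): 
    L=toplane(c,[[202.5,r],[354,r]],z);print(L@xv,(L@xv).mean())
L=toplane(c,[[237.5,228],[320.5,228]],96);print(L@xv,(L@xv).mean())
o=manip.get_obs();print("tcp across",o['position']@xv)
np.set_printoptions(precision=4);go([467.6,-268.8,48.5],-22.9)
E
```

```text
22.364599469648653
22.78631202762486
23.20870566135607
[24.92 29.22 32.55 35.85 38.97 42.25 45.01 48.01]
[26.84 26.92 26.9  26.81 26.83 26.86 26.91 26.82]
[495.18 576.04] 535.611386387357
[522.75 548.89] 535.8234522029865
tcp across 535.7596519108013
d [ 0.0086 -0.0004 -0.0003] a [ 0.0002  0.0001 -0.0015]
```

The blade end sits 26.9 mm from the pad's far edge (27 when centred), and across the pad it is within 0.3 mm. Setting it down, then releasing.

>>> {"op": "jog_arm", "data": {
  "plan": [
    {"ax": 0, "ay": 0, "az": 0, "dx": 0.004, "dy": 0, "dz": 0, "fingers": 0.01},
    {"ax": 0, "ay": 0, "az": 0, "dx": 0.0075, "dy": 0, "dz": 0, "fingers": 0.01},
    {"ax": 0, "ay": 0, "az": 0, "dx": 0.0083, "dy": 0, "dz": 0, "fingers": 0.01},
    {"ax": 0, "ay": 0, "az": 0, "dx": 0.0083, "dy": 0, "dz": 0, "fingers": 0.01},
    {"ax": 0, "ay": 0, "az": 0, "dx": 0.0083, "dy": 0, "dz": 0, "fingers": 0.01}
  ]
}}

```text
time: 20.98
position: [467.9, -269.3, 48.9]
tcp_rot: [1.463, 1.569, -0.507]
wrist_force: [-0.4, -0.1, -2.3]
gripper_width: 27.7
```

```bash
python3 -c "
from h import *
st()"
```

```text
t 20.98 pos [ 467.9 -269.3   48.9] jaw -22.89 down [ 0.001 -0.001 -1.   ] F [-0.4 -0.1 -2.3] w 27.7 q [-0.52  0.22 -0.34  1.01  0.    1.45]
```

>>> {"op": "jog_arm", "data": {
  "plan": [
    {"ax": 0, "ay": 0, "az": -0.001, "dx": 0.0007, "dy": 0, "dz": 0, "fingers": 0.01},
    {"ax": 0, "ay": 0, "az": -0.001, "dx": 0.0015, "dy": 0, "dz": 0, "fingers": 0.01},
    {"ax": 0, "ay": 0, "az": -0.001, "dx": 0.0015, "dy": 0, "dz": 0, "fingers": 0.01}
  ]
}}

```text
time: 21.35
position: [468.0, -269.3, 48.0]
tcp_rot: [1.337, 1.57, -0.633]
wrist_force: [-2.1, 1.0, 5.5]
gripper_width: 27.2
```

Contact at +5.5 N, so it is standing on the pad. Opening fully.

>>> {"op": "jog_arm", "data": {
  "plan": [
    {"ax": 0, "ay": 0, "az": 0, "dx": 0, "dy": 0, "dz": 0, "fingers": 0.03},
    {"ax": 0, "ay": 0, "az": 0, "dx": 0, "dy": 0, "dz": 0, "fingers": 0.04},
    {"ax": 0, "ay": 0, "az": 0, "dx": 0, "dy": 0, "dz": 0, "fingers": 0.06},
    {"ax": 0, "ay": 0, "az": 0, "dx": 0, "dy": 0, "dz": 0, "fingers": 0.085},
    {"ax": 0, "ay": 0, "az": 0, "dx": 0, "dy": 0, "dz": 0, "fingers": 0.085},
    {"ax": 0, "ay": 0, "az": 0, "dx": 0, "dy": 0, "dz": 0, "fingers": 0.085}
  ]
}}

```text
time: 22.1
position: [468.0, -269.3, 48.0]
tcp_rot: [1.297, 1.57, -0.673]
wrist_force: [0.0, 0.2, 0.2]
gripper_width: 84.8
```

>>> {"op": "jog_arm", "data": {
  "plan": [
    {"ax": 0, "ay": 0, "az": 0, "dx": -0.03, "dy": 0, "dz": 0, "fingers": 0.085},
    {"ax": 0, "ay": 0, "az": 0, "dx": -0.07, "dy": 0, "dz": 0, "fingers": 0.085},
    {"ax": 0, "ay": 0, "az": 0, "dx": -0.12, "dy": 0, "dz": 0, "fingers": 0.085},
    {"ax": 0, "ay": 0, "az": 0, "dx": -0.18, "dy": 0, "dz": 0, "fingers": 0.085},
    {"ax": 0, "ay": 0, "az": 0, "dx": -0.22, "dy": 0, "dz": 0, "fingers": 0.085},
    {"ax": 0, "ay": 0, "az": 0, "dx": -0.22, "dy": 0, "dz": 0, "fingers": 0.085},
    {"ax": 0, "ay": 0, "az": 0, "dx": -0.22, "dy": 0, "dz": 0, "fingers": 0.085}
  ]
}}

```text
time: 22.98
position: [467.7, -269.1, 267.2]
tcp_rot: [1.065, 1.57, -0.905]
wrist_force: [-0.3, -0.5, -1.0]
gripper_width: 84.6
```

```bash
python3 - <<'E'
from h import *
np.set_printoptions(precision=1,suppress=True)
c=manip.capture("wrist");im=c["pixels"];cv2.imwrite("pics/w19.png",im);st()
s=manip.capture("scene");cv2.imwrite("pics/s19.png",s["pixels"])
t=manip.capture("top");cv2.imwrite("pics/t19.png",t["pixels"])
W=cloud(c);Z=W[...,2]
hsv=cv2.cvtColor(im,cv2.COLOR_BGR2HSV);H,S,V=[hsv[...,i].astype(int) for i in range(3)]
near=np.hypot(W[...,0]-467,W[...,1]+270)<100
def rep(nm,m,z):
    k,l,s,ce=cv2.connectedComponentsWithStats(m.astype(np.uint8));i=1+np.argmax(s[1:,4])
    v,u=np.where(l==i);P=toplane(c,np.c_[u,v],z)[:,:2]
    print(nm,len(u),"z",np.median(Z[l==i]),[np.round(q,1) for q in cv2.minAreaRect(P.astype(np.float32))])
rep("orangetop",near&(H<20)&(S>150)&(Z>82),88)
rep("pad",near&(V<80)&(Z<14)&(Z>-4),6)
E
```

```text
t 23.02 pos [ 467.4 -268.9  266.5] jaw -22.89 down [-0.  0. -1.] F [ 0.4 -0.1 -0.1] w 84.8 q [-0.5  0.2  0.1  1.5 -0.   1.4]
orangetop 2129 z 86.94606029708422 [array([ 468.1, -269.4]), array([71. , 27.3]), np.float64(67.5)]
pad 5960 z 5.118627848428388 [array([ 467.6, -268. ]), array([145.8,  83. ]), np.float64(67.2)]
```

View pics/w19.png

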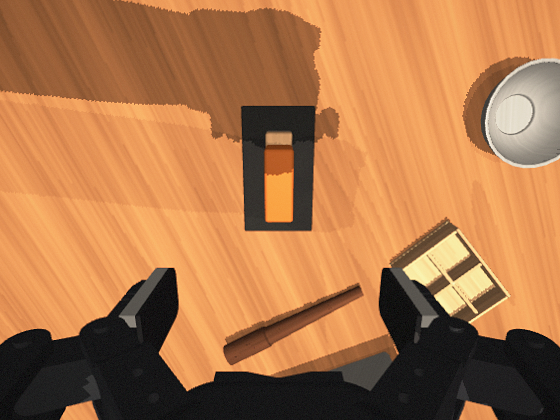

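View pics/t19.png

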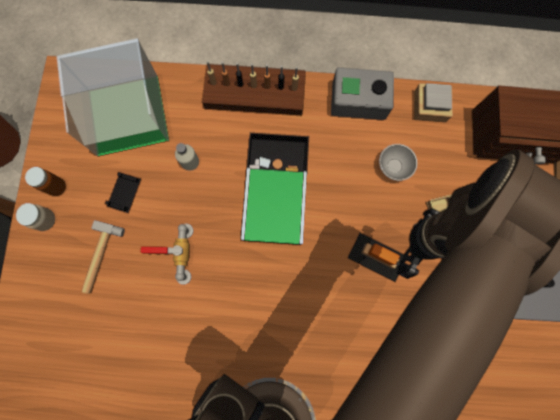

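View pics/s19.png

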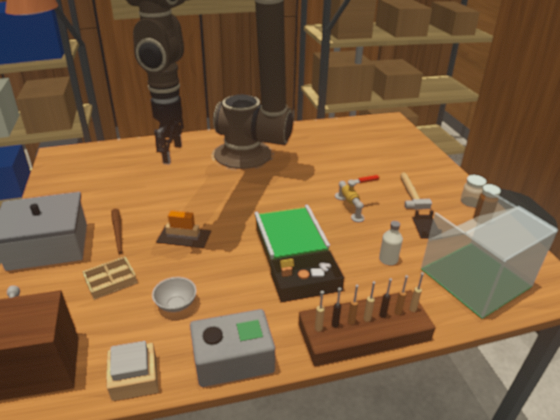

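The pictures show the scraper upright on its pad, the green plate empty, all five offcuts in the tray, the lever across the pipe and the bystanders in place. One last lever reading, then I hand in.

```bash
python3 - <<'E'
from h import *
c=manip.capture("top");im=c["pixels"];W=cloud(c)
hsv=cv2.cvtColor(im,cv2.COLOR_BGR2HSV);H,S=hsv[...,0],hsv[...,1]
m=(np.hypot(W[...,0]-430,W[...,1]-300)<110)&((H<6)|(H>174))&(S>150)
v,u=np.where(m);print(cv2.minAreaRect(toplane(c,np.c_[u,v],108)[:,:2].astype(np.float32)))
st();print(manip.hand_in())
E
```

```text
((429.4357604980469, 331.0937194824219), (15.520469665527344, 68.60650634765625), 4.552375793457031)
t 23.18 pos [ 467.3 -268.9  266.5] jaw -22.89 down [-0.001  0.001 -1.   ] F [-0.2 -0.7 -0.3] w 85.0 q [-0.52  0.16  0.07  1.49 -0.    1.45]
the job is handed in; nothing more can be done
None
```

The job is done in the order asked and handed in at 23.2 s. Hand-in gave no verdict.

- **Air cock:** I pushed the lever with closed fingers until it met the stop, at about 18 N. The lever then read 93.8° against the pipe's 3.7°. A last look from above gave 94.6°, within that view's accuracy.
- **Sweep:** two passes with the scraper cleared the plate, and the last pictures show it empty with all five offcuts in the tray. The gripper was kept clear of the offcuts throughout. The brass strip and copper square do not lie flat. They lean against the plate end of the tray, with tops at about 48 mm, just under the 50 mm rim.
- **Scraper:** it stands upright and released on its pad, about 1.5 mm from the centre by the wrist camera and within 0.5° of lengthways. It had started about 8 mm off centre.
- **Other things:** the bystanders look unmoved in the final pictures. The highest wrist force reported after a move was about 19 N, at the lever stop.
- **Disagreements:** the first move call was refused for missing fields and nothing moved. The top and wrist cameras differed by 2–4 mm (about 5 mm in y on the lever).

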